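Fetch the crucible from behind the reagent bottles

TASK

The white crucible has to go on the balance, but it is hemmed in behind the three reagent bottles in the dark spill tray. Move all three bottles onto the wooden board, then set the crucible in the middle of the balance pan, and after that put each bottle back in the middle of the coaster of its cap's colour. It is all glass and porcelain, so set things down upright, drop nothing, and do not knock over the conical flask.

Things in the scene. Friction and masses are not known exactly. Their poses are not given: they have to be found in the camera images.
- bottle_red_center (a point): 150 ml amber reagent bottle with white label and red screw cap, round, upright, 0.22 kg. Body 50 mm across up to 94 mm above its foot, then a shoulder that narrows to a 28 mm neck at 106 mm; the cap is a cylinder 36 mm across and 30 mm high, from 112 to 142 mm above the foot. Origin at mid-height on the axis (71 mm above the foot, 56 mm below the middle of the cap); z along the axis, up. It starts on the red coaster.
- bottle_yellow_center (a point): 150 ml amber reagent bottle with white label and yellow screw cap, round, upright, 0.22 kg. Body 50 mm across up to 94 mm above its foot, then a shoulder that narrows to a 28 mm neck at 106 mm; the cap is a cylinder 36 mm across and 30 mm high, from 112 to 142 mm above the foot. Origin at mid-height on the axis (71 mm above the foot, 56 mm below the middle of the cap); z along the axis, up. It starts on the yellow coaster.
- bottle_blue_center (a point): 150 ml amber reagent bottle with white label and blue screw cap, round, upright, 0.22 kg. Body 50 mm across up to 94 mm above its foot, then a shoulder that narrows to a 28 mm neck at 106 mm; the cap is a cylinder 36 mm across and 30 mm high, from 112 to 142 mm above the foot. Origin at mid-height on the axis (71 mm above the foot, 56 mm below the middle of the cap); z along the axis, up. It starts on the blue coaster.
- coaster_red: Red round silicone coaster, 66 mm across and 3 mm thick, fixed in the dark grey spill tray: the home of the bottle with the red cap. Origin at the centre of its underside, so bottles stand 3 mm above it; z up. The tray is 240 x 200 mm with a rim 18 mm high; its coasters lie 77 and 118 mm apart, centre to centre, around the crucible.
- coaster_yellow: Yellow round silicone coaster, 66 mm across and 3 mm thick, fixed in the dark grey spill tray: the home of the bottle with the yellow cap. Origin at the centre of its underside, so bottles stand 3 mm above it; z up. The tray is 240 x 200 mm with a rim 18 mm high; its coasters lie 77 and 118 mm apart, centre to centre, around the crucible.
- coaster_blue: Blue round silicone coaster, 66 mm across and 3 mm thick, fixed in the dark grey spill tray: the home of the bottle with the blue cap. Origin at the centre of its underside, so bottles stand 3 mm above it; z up. The tray is 240 x 200 mm with a rim 18 mm high; its coasters lie 77 and 118 mm apart, centre to centre, around the crucible.
- crucible_center (a point): White porcelain crucible, open at the top, 40 mm high, 46 mm across at the rim, 41 mm across at 17 mm above its foot, tapering to 30 mm at the foot; wall 3 mm; 0.045 kg. Origin on the axis at mid-height (20 mm above the foot); z up. It starts on the floor of the dark tray with the three bottles standing about 60 mm from it, centre to centre, too close for a gripper to get down to it.
- pan (a point): Round steel pan, 120 mm across, of the low blue electronic balance (220 mm x 170 mm, fixed). Origin at the centre of the pan's top face, 62 mm above the bench; z up; -x points to the balance's display.
- board_top (a point): Brown wood-look bench board, 280 mm (its x) by 130 mm (its y), fixed, top 10 mm above the bench; the side area for the bottles, which must stand wholly on it. Origin at the centre of its top face; z up.
- flask_center (a point): Conical glass flask, 64 mm across the foot, 92 mm high, standing on the bench on the near side of the tray; a bystander. Origin on its axis at mid-height; z up.
Mind the look-alikes: they are no part of the job. Leave any purple look-alike of the part that bears bottle_red_center alone.

How it is judged:
By the outcome, as a careful person would: the job done as asked, in the order asked, and still so for the second after the job is handed in, with the robot touching nothing.
It also fails if it takes over 152 s, if anything falls off the work surface, if the arm or the gripper's body presses on something with over 40 N, if the wrist force passes 120 N, or if a joint passes its speed limit or range.

ROBOT

A 6-joint arm with a two-finger parallel gripper is mounted at the origin on the work surface. World frame = base frame: x ahead of the robot, y to its left, z up, the work surface at z = 0. Lengths are in m, angles in rad, forces in N, time in s.
With the tool pointing down it reaches from about 0.275 to 0.825 m from the base axis. Payload 4.9 kg.
Tool frame: the origin (TCP) lies on the centre line of the jaws, within the pads' length; the fingertips stand 19 mm ahead of it and the grasp point (between the pads) is the TCP; x points along the fingers, z is the direction in which the jaws open and shut, and the axes are right-handed (so a half turn about x gives the same grasp; the last joint's range is limited). The gripper opens to 85 mm and grips with 20 to 120 N. Pads are 22 mm wide; open, the fingers measure 114 mm over their backs; the gripper's body (76 mm by 85 mm) begins 54 mm behind the grasp point. The pads swing forward as they close: fully open they stand 13 mm farther back than shut.
Start: joints at [-1.467, 0.326, -0.193, 1.052, 0, 1.437], TCP at [0.13, -0.535, 0.226] pointing down, gripper open.
Joint ranges: [-2.65, 2.65], [-0.97, 1.79], [-1.3, 1.35], [-1.93, 2.1], [-1.47, 1.37], [-3.14, 3.14]. Speed limits (rad/s): [2.57, 2.57, 3.14, 3.14, 3.14, 3.14].

INTERFACE

Orientations are given as a unit quaternion [w, x, y, z].
In Python, from station import arm gives the robot as it stands. The module is installed in compiled form; this text tells all that it offers.
- The arm moves only by the tool carry_out, never from a script. Its argument "commands" is a list of rows, each a list of 7 numbers: the shift along the tool's x, y, z in mm, then the turn, a rotation vector about the tool's x, y, z in degrees, then the opening in per cent of the stroke, from 0 (shut) to 100 (fully open). A call has 1 to 5 rows; each row is the pose to reach, as a shift and turn from the pose commanded when the call began, along the tool's axes at that moment; what a row does not reach only later rows make up. A row lasts 1/10 s, in which the tool goes at most 50 mm and 8.59 degrees, less where a joint would pass 70% of its speed; a pose out of reach is approached as far as the arm can. A call with a gripper value outside its range is refused whole. The fingers move at their own pace and stop on an object; the grip force is fixed at half the most. Time passes only in rows, so rows that repeat a pose let the fingers close. It gives the time, the measured TCP pose, the force and the opening at its end, in the units of the state.
- arm.sense(): the state, without advancing time (a new reading comes with each control period).
- arm.grab_frame(name): name is "scene" or "top" or "wrist"; returns a dict with "pixels" (400x640x3 uint8, red, green, blue), "fx", "fy", "cx", "cy" (pixels), "D" ([k1, k2, p1, p2, k3] as OpenCV has them; the pictures are not rectified), "position" and "orientation" of the camera in the world; the wrist camera has in their place "tool_from_camera" (4x4, takes a point from camera to tool coordinates, whose origin is the TCP and whose axes are the tool frame's). Camera axes: x right, y up, looking along -z (the intrinsics and any distortion apply to the point x, -y, -z); pixel columns grow to the right and rows downward; lengths in m; the calibration is good to about 2 mm. A picture is of the moment at which its call begins: read the wrist's pose just before it. There is no depth.
- arm.finish_job(): hands the job in, once; it reports no verdict.
The state is a dict: "clock": time; "joints": joint angles; "qvel": joint speeds; "effort": joint torques, N m; "position": TCP position; "ee_rot": TCP orientation; "wrist_force": force on the tool from outside, world axes, zero at the start; "ft_torque": the same for the moment, N m; "gripper_width": finger opening in m.
Only numpy, scipy, OpenCV 4.12 (cv2) and the standard library are available. Lean on these libraries where they do the work, as an engineer would, in place of code of your own. Each camera call takes 0.05 s, during which the arm holds its last target. There are 200 camera calls.

## Working session

There is one attempt and no reset: what is moved stays moved. The work goes in short steps, Python scripts to look and compute and a tool call to move; the robot and the scene stay as the last step left them, time stands still between calls to the robot, and variables do not carry over. Pictures are saved under pics/ and viewed, about 12 in all and at most 16, crops included, and the job is handed in when it is done.

Besides the shell and the picture viewer there is one more tool, called after ">>>" as name([rows], argument=value, ...), one row to a line, values as JSON. carry_out: Moves the arm, as the interface text tells. Its arguments: {"type":"object","properties":{"commands":{"type":"array","items":{"type":"array","items":{"type":"number"}}}},"required":["commands"]}

```bash
mkdir -p pics
cat > h.py <<'E'
import numpy as np, cv2
from scipy.spatial.transform import Rotation as R
from station import arm
def rot(q): return R.from_quat([q[1],q[2],q[3],q[0]]).as_matrix()
def cam(name):
    s=arm.sense(); f=arm.grab_frame(name)
    if name=='wrist':
        T=np.eye(4);T[:3,:3]=rot(s['ee_rot']);T[:3,3]=s['position'];T=T@np.array(f['tool_from_camera'])
    else:
        T=np.eye(4);T[:3,:3]=rot(f['orientation']);T[:3,3]=f['position']
    f['T']=T; f['K']=np.array([[f['fx'],0,f['cx']],[0,f['fy'],f['cy']],[0,0,1.]]); f['D']=np.array(f['D'],float)
    return f
def save(f,fn,crop=None,k=1):
    im=f['pixels'][:,:,::-1]
    if crop: x0,y0,x1,y1=crop; im=im[y0:y1,x0:x1]
    im=cv2.resize(im,None,fx=k,fy=k,interpolation=cv2.INTER_CUBIC); cv2.imwrite('pics/'+fn,im)
def ray(f,uv):
    p=cv2.undistortPoints(np.array([[uv]],float),f['K'],f['D'])[0,0]
    d=f['T'][:3,:3]@np.array([p[0],-p[1],-1.]); return f['T'][:3,3],d/np.linalg.norm(d)
def atz(f,uv,z):
    o,d=ray(f,uv); return o+d*(z-o[2])/d[2]
def tri(obs):
    A=0;b=0
    for f,uv in obs:
        o,d=ray(f,uv);P=np.eye(3)-np.outer(d,d);A=A+P;b=b+P@o
    X=np.linalg.solve(A,b)
    return X,[float(np.linalg.norm((np.eye(3)-np.outer(ray(f,uv)[1],ray(f,uv)[1]))@(X-ray(f,uv)[0]))) for f,uv in obs]
def proj(f,X):
    p=f['T'][:3,:3].T@(np.array(X)-f['T'][:3,3]); p=np.array([[p[0],-p[1],-p[2]]])
    return cv2.projectPoints(p,np.zeros(3),np.zeros(3),f['K'],f['D'])[0][0,0]
E
python3 - <<'E'
from h import *
import pickle
s=arm.sense();print(s['clock'],s['position'],s['ee_rot'],s['gripper_width'])
print(np.round(rot(s['ee_rot']),3))
for n in('scene','top'):
    f=cam(n);pickle.dump(f,open(n+'.pkl','wb'));save(f,n+'0.png',k=1.25);print(n,f['fx'],np.round(f['T'],3).tolist(),f['D'])
f=cam('wrist');print(np.round(f['tool_from_camera'],3).tolist(),f['fx'])
E
```

```text
0.0 [ 0.12951026 -0.53394334  0.22520659] [ 0.55536431  0.43758115  0.55620786 -0.43672193] 0.08533118234103593
[[-0.     0.972  0.236]
 [ 0.002  0.236 -0.972]
 [-1.     0.    -0.002]]
scene 494.91856954299806 [[-0.015, -0.863, 0.504, 1.07], [1.0, -0.017, 0.002, 0.022], [0.007, 0.504, 0.863, 0.965], [0.0, 0.0, 0.0, 1.0]] [-0.08265545  0.          0.          0.          0.        ]
top 361.31169209763067 [[0.012, 0.998, -0.057, 0.507], [-1.0, 0.012, -0.013, -0.0], [-0.012, 0.057, 0.998, 0.891], [0.0, 0.0, 0.0, 1.0]] [-0.04471197  0.          0.          0.          0.        ]
[[-0.001, 0.256, -0.967, -0.147], [-0.001, 0.967, 0.256, 0.064], [1.0, 0.001, -0.0, -0.001], [0.0, 0.0, 0.0, 1.0]] 327.75071126681985
```

View pics/scene0.png

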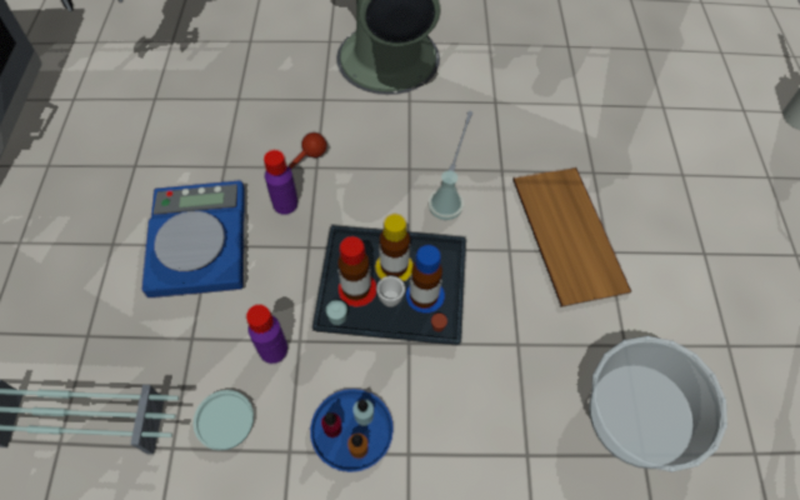

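View pics/top0.png

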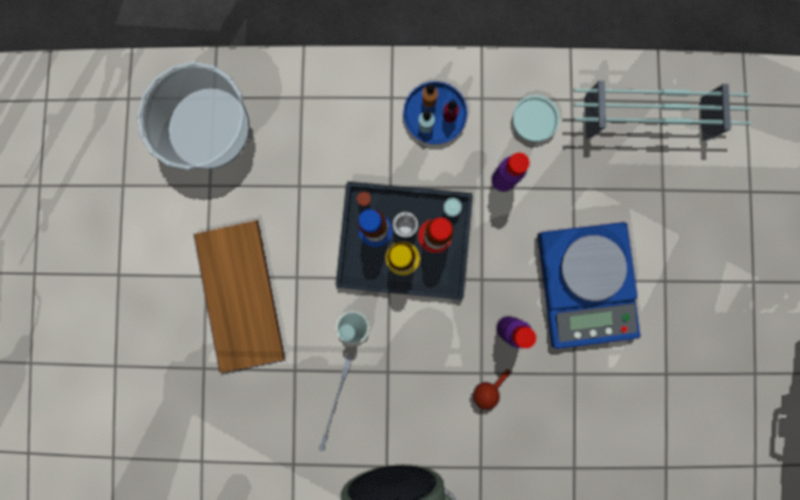

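Look-alikes (scene px, 1.25x): the red cap could be the amber bottle at (352,247), or the purple bottles at (275,160) and (260,318); I choose the amber one in the tray. The crucible could be the white cup at (390,291), the pale jar at (337,313) or the brown stub at (440,321); I choose the white cup. Next I check this in close crops.

Run:
```python
from h import *
import pickle
a=pickle.load(open('scene.pkl','rb'));b=pickle.load(open('top.pkl','rb'))
save(a,'sc1.png',(245,165,385,280),5.5)
save(b,'tp1.png',(265,140,385,245),5.5)
```

```text
(no output)
```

View pics/sc1.png

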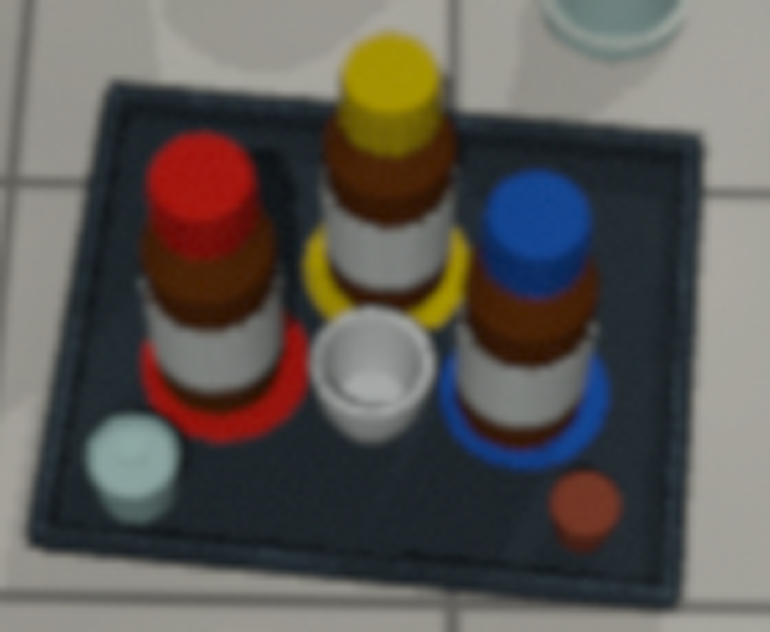

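View pics/tp1.png

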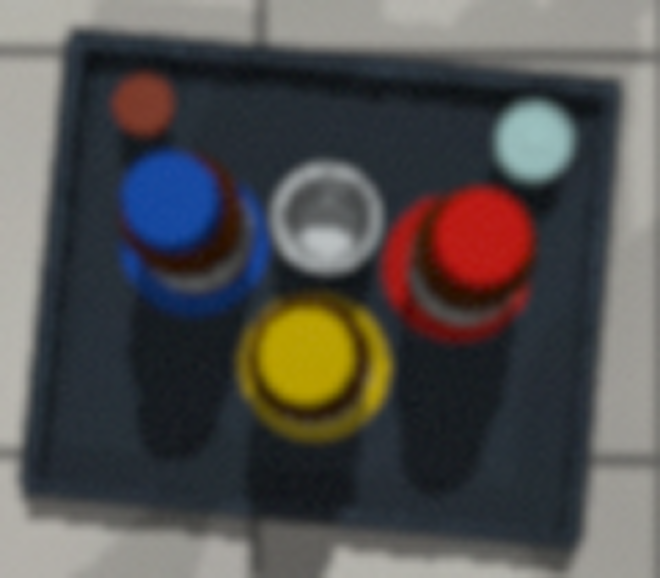

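Run:
```python
from h import *
import pickle
a=pickle.load(open('scene.pkl','rb'));b=pickle.load(open('top.pkl','rb'))
S=lambda p:(245+p[0]/5.5-.41,165+p[1]/5.5-.41);T=lambda p:(265+p[0]/5.5-.41,140+p[1]/5.5-.41)
W=lambda p:(p[0]/1.25,p[1]/1.25)
it={'capred':((204,181),(483,238)),'capyel':((391,81),(306,356)),'capblu':((539,217),(170,198)),'crurim':((373,364),(327,219)),
'cored':((225,367),(457,266)),'coyel':((387,262),(314,365)),'coblu':((525,395),(193,240)),'jar':((135,452),(535,140)),'stub':((586,502),(143,103))}
for k,(p,q) in it.items():
    X,r=tri([(a,S(p)),(b,T(q))]);print(k,np.round(X*1000,1),np.round(np.array(r)*1000,1))
for k,p,q in [('pan',(190,241),(595,268)),('b1',(514,179),(220,373)),('b2',(577,169),(284,360)),('b3',(630,292),(259,221)),('b4',(562,306),(195,234)),('flask',(449,176),(347,330)),('purp1',(275,159),(526,337)),('purp2',(260,316),(518,163))]:
    X,r=tri([(a,W(p)),(b,W(q))]);print(k,np.round(X*1000,1),np.round(np.array(r)*1000,1))
for i,(p,q) in it.items():
    z={'ca':.148,'cr':.043,'co':.006,'ja':.03,'st':.02}[i[:2]]
    print(i,np.round(atz(a,S(p),z)*1000,1)[:2],np.round(atz(b,T(q),z)*1000,1)[:2])
print(np.round(atz(a,W((190,241)),.062)*1000,1),np.round(atz(b,W((595,268)),.062)*1000,1))
```

```text
capred [584.1 -44.3 147.6] [0.4 0.4]
capyel [539.1  21.  144.3] [0.2 0.2]
capblu [597.6  72.9 149.8] [0.1 0.1]
crurim [602.2  15.8  44.4] [0.1 0.1]
cored [585.9 -42.1   7.6] [0.6 0.6]
coyel [540.8  20.9  13.7] [0.6 0.6]
coblu [596.2  75.8   8.1] [0.6 0.6]
jar [638. -73.  39.] [0.3 0.3]
stub [653.2  96.5  34.3] [0.4 0.4]
pan [ 523.7 -334.4   57.7] [2. 2.]
b1 [344.  294.   58.1] [58.2 58.2]
b2 [352.4 298.3  52.5] [59.9 59.9]
b3 [613.3 349.4  61.1] [58.5 58.5]
b4 [595.7 361.1  32.4] [58.3 58.3]
flask [410.  113.8 102. ] [0.4 0.4]
purp1 [ 406.8 -186.4  138.5] [1.7 1.7]
purp2 [ 698.2 -174.9  137.1] [0.7 0.7]
capred [584.3 -43.9] [584.  -44.7]
capyel [541.5  20.8] [538.9  21.1]
capblu [596.6  73. ] [597.8  73.1]
crurim [601.4  15.7] [602.3  16. ]
cored [585.1 -42.8] [586.  -41.6]
coyel [536.5  20.3] [541.   21.6]
coblu [595.2  75.3] [596.4  76.6]
jar [633.8 -73.6] [639.4 -74.1]
stub [646.8  97.2] [655.6  98.6]
[ 526.8 -330.6   62. ] [ 523.6 -334.8   62. ]
```

>>> carry_out([
  [0,0,0,-8,0,0,60],
  [0,0,0,-16,0,0,60],
  [0,0,0,-24,0,0,60],
  [0,0,0,-32,0,0,60],
  [0,0,0,-40,0,0,60],
])

```text
clock: 0.65
position: [0.1296, -0.5343, 0.2256]
ee_rot: [0.672, 0.219, 0.673, -0.219]
wrist_force: [0.0, -0.8, 0.3]
gripper_width: 0.0514
```

>>> carry_out([
  [0,0,0,-8,0,0,60],
  [0,0,0,-16,0,0,60],
  [0,0,0,-24,0,0,60],
  [0,0,0,-32,0,0,60],
  [0,0,0,-36.4,0,0,60],
])

```text
clock: 1.15
position: [0.1296, -0.5343, 0.2257]
ee_rot: [0.707, -0.001, 0.707, 0.002]
wrist_force: [-0.5, 1.3, -0.9]
gripper_width: 0.0513
```

Run:
```python
from h import *
import pickle
a=pickle.load(open('scene.pkl','rb'));b=pickle.load(open('top.pkl','rb'))
W=lambda p:(p[0]/1.25,p[1]/1.25)
for k,p,q in [('b1',(514,179),(284,360)),('b2',(577,169),(220,373)),('b3',(630,292),(195,234)),('b4',(562,306),(259,221))]:
    X,r=tri([(a,W(p)),(b,W(q))]);print(k,np.round(X*1000,1),np.round(np.array(r)*1000,1))
for i in range(3):
    s=arm.sense();print(np.round(s['position'],4),s['gripper_width'],np.round(s['joints'],3))
print(np.round(rot(s['ee_rot']),4))
```

```text
b1 [336.6 251.8   0.5] [0.4 0.4]
b2 [307.9 380.1  -0.5] [0.8 0.8]
b3 [582.7 436.1   6.2] [0. 0.]
b4 [610.3 310.4   2.7] [2. 2.]
[ 0.1296 -0.5343  0.2257] 0.05126494696336574 [-1.467  0.326 -0.193  1.052  0.     0.099]
[ 0.1296 -0.5343  0.2257] 0.05126494696336574 [-1.467  0.326 -0.193  1.052  0.     0.099]
[ 0.1296 -0.5343  0.2257] 0.05126494696336574 [-1.467  0.326 -0.193  1.052  0.     0.099]
[[-1.0e-04 -4.6e-03  1.0e+00]
 [ 7.0e-04  1.0e+00  4.6e-03]
 [-1.0e+00  7.0e-04 -1.0e-04]]
```

>>> carry_out([
  [0,37,29,0.26,0,0,60],
  [0,74,58,0.26,0,0,60],
  [0,111,87,0.26,0,0,60],
  [0,148,116,0.26,0,0,60],
  [0,185,145,0.26,0,0,60],
])

```text
clock: 1.65
position: [0.2752, -0.3478, 0.2258]
ee_rot: [0.707, 0.002, 0.707, -0.002]
wrist_force: [1.2, -1.1, 0.2]
gripper_width: 0.0508
```

>>> carry_out([
  [0,37,29,0,0,0,60],
  [0,74,58,0,0,0,60],
  [0,111,87,0,0,0,60],
  [0,148,116,0,0,0,60],
  [0,185,145,0,0,0,60],
])

```text
clock: 2.15
position: [0.421, -0.1633, 0.226]
ee_rot: [0.707, 0.001, 0.707, -0.002]
wrist_force: [0.4, -1.1, 1.0]
gripper_width: 0.0514
```

>>> carry_out([
  [0,37,29,0,0,0,60],
  [0,74,58,0,0,0,60],
  [0,111,87,0,0,0,60],
  [0,148,116,0,0,0,60],
  [0,165,130,0,0,0,60],
])

```text
clock: 2.65
position: [0.5526, 0.0026, 0.2256]
ee_rot: [0.707, 0.0, 0.707, 0.0]
wrist_force: [-0.3, -0.5, -0.2]
gripper_width: 0.0513
```

Run:
```python
from h import *
import pickle
s=arm.sense();print(np.round(s['position'],4),np.round(s['joints'],3),'\n',np.round(rot(s['ee_rot']),4))
f=cam('wrist');pickle.dump(f,open('w1.pkl','wb'));save(f,'w1.png',k=1.25)
for n,X in dict(r=(.584,-.044,.148),y=(.539,.021,.148),b=(.5975,.073,.148),c=(.602,.016,.043)).items():print(n,proj(f,X)*1.25)
```

```text
[0.5526 0.0026 0.2256] [-1.290e-01  3.310e-01 -1.870e-01  1.053e+00  1.000e-03  1.442e+00] 
 [[ 4.e-04  6.e-04  1.e+00]
 [ 8.e-04  1.e+00 -6.e-04]
 [-1.e+00  8.e-04  4.e-04]]
r [450.47251767 329.86080701]
y [373.96155469 224.12440642]
b [482.80991412 128.05901534]
c [458.56919277 203.51648883]
```

View pics/w1.png

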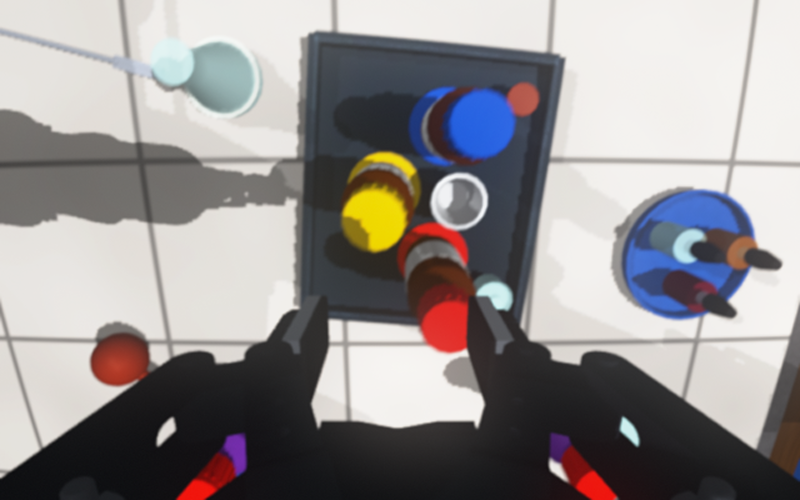

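Wrist view (1.25x px): caps are red (446,323), yellow (374,218), blue (481,123), crucible (459,201). They agree with the predictions to within 2–3 mm, so the choice is confirmed. Now the blue bottle.

>>> carry_out([
  [0,36,22,0,0,0,60],
  [0,72,44,0,0,0,60],
  [30,72,44,0,0,0,60],
  [60,72,44,0,0,0,60],
  [90,72,44,0,0,0,60],
])

```text
clock: 3.2
position: [0.5949, 0.0713, 0.1347]
ee_rot: [0.707, 0.001, 0.707, -0.001]
wrist_force: [0.1, -0.3, -0.1]
gripper_width: 0.0511
```

>>> carry_out([
  [0,0,0,0,0,0,20],
  [0,0,0,0,0,0,0],
  [0,0,0,0,0,0,0],
  [0,0,0,0,0,0,0],
  [0,0,0,0,0,0,0],
])

```text
clock: 3.7
position: [0.5959, 0.0711, 0.1372]
ee_rot: [0.708, 0.002, 0.706, -0.002]
wrist_force: [0.1, -0.3, -1.9]
gripper_width: 0.0334
```

Run:
```python
from h import *
s=arm.sense();print(np.round(s['position'],4),s['wrist_force'],s['ft_torque'],s['gripper_width'],'\n',np.round(rot(s['ee_rot']),4))
f=cam('scene');save(f,'s2.png',(200,100,520,280),2)
```

```text
[0.5959 0.0711 0.1372] [ 0.09895334 -0.34512791 -1.90835391] [ 0.01550312 -0.06873904 -0.01613144] 0.03338865241079431 
 [[ 0.0018  0.0043  1.    ]
 [-0.      1.     -0.0043]
 [-1.     -0.      0.0018]]
```

View pics/s2.png

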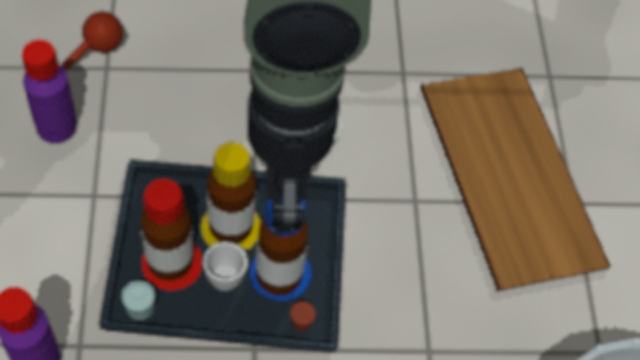

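>>> carry_out([
  [-5,0,0,0,0,0,0],
  [-15,0,0,0,0,0,0],
  [-35,0,0,0,0,0,0],
  [-60,0,0,0,0,0,0],
  [-85,0,0,0,0,0,0],
])

```text
clock: 4.25
position: [0.5952, 0.0713, 0.2227]
ee_rot: [0.707, 0.001, 0.707, -0.001]
wrist_force: [0.3, -0.1, -3.4]
gripper_width: 0.0327
```

Run:
```python
from h import *
s=arm.sense();print(np.round(s['position'],4),s['wrist_force'],s['ft_torque'],s['gripper_width'],'\n',np.round(rot(s['ee_rot']),4))
f=cam('wrist');g=cam('scene')
a=f['pixels'];b=g['pixels'][90:290,200:520]
import cv2
im=np.vstack([cv2.resize(a[40:360],(560,280)),cv2.resize(b,(560,310))]);cv2.imwrite('pics/l1.png',im[:,:,::-1])
```

```text
[0.5952 0.0713 0.2227] [ 0.34726116 -0.09455105 -3.35843379] [-0.04754562 -0.0103658   0.0135503 ] 0.03272142093447745 
 [[ 3.e-04  4.e-03  1.e+00]
 [-0.e+00  1.e+00 -4.e-03]
 [-1.e+00 -0.e+00  3.e-04]]
```

View pics/l1.png

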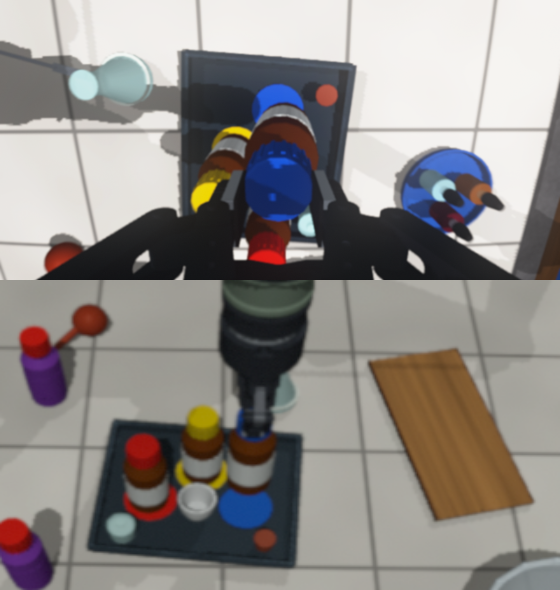

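>>> carry_out([
  [0,41,-8,0,0,0,0],
  [0,82,-16,0,0,0,0],
  [0,123,-24,0,0,0,0],
  [0,164,-32,0,0,0,0],
  [0,205,-40,0,0,0,0],
])

```text
clock: 4.85
position: [0.5551, 0.2778, 0.22]
ee_rot: [0.707, 0.001, 0.707, -0.002]
wrist_force: [0.9, 0.0, -3.0]
gripper_width: 0.0332
```

>>> carry_out([
  [0,41,-8,0,0,0,0],
  [0,84,-14,0,0,0,0],
  [25,84,-14,0,0,0,0],
  [55,84,-14,0,0,0,0],
  [74,84,-14,0,0,0,0],
])

```text
clock: 5.35
position: [0.5405, 0.3604, 0.1436]
ee_rot: [0.706, 0.0, 0.708, -0.002]
wrist_force: [-0.4, -0.3, -3.3]
gripper_width: 0.0329
```

>>> carry_out([
  [1.5,0,0,0,0,0,0],
  [3,0,0,0,0,0,0],
  [4,0,0,0,0,0,0],
  [4,0,0,0,0,0,0],
])

```text
clock: 5.75
position: [0.5433, 0.3607, 0.1442]
ee_rot: [0.708, 0.002, 0.706, -0.001]
wrist_force: [1.2, 0.4, -2.0]
gripper_width: 0.0333
```

>>> carry_out([
  [1,0,0,0,0,0,0],
  [1,0,0,0,0,0,0],
])

```text
clock: 5.95
position: [0.5428, 0.3605, 0.1426]
ee_rot: [0.707, 0.002, 0.707, -0.001]
wrist_force: [0.9, -0.8, -2.6]
gripper_width: 0.0331
```

>>> carry_out([
  [1,0,0,0,0,0,0],
  [1,0,0,0,0,0,0],
])

```text
clock: 6.15
position: [0.5424, 0.3604, 0.141]
ee_rot: [0.707, 0.001, 0.707, -0.001]
wrist_force: [-0.2, 0.8, -2.3]
gripper_width: 0.0333
```

>>> carry_out([
  [1,0,0,0,0,0,0],
  [1,0,0,0,0,0,0],
  [1,0,0,0,0,0,0],
])

```text
clock: 6.45
position: [0.5424, 0.3604, 0.1399]
ee_rot: [0.707, 0.001, 0.707, -0.001]
wrist_force: [-0.6, 0.1, -2.9]
gripper_width: 0.0333
```

>>> carry_out([
  [1,0,0,0,0,0,0],
  [1,0,0,0,0,0,0],
  [1,0,0,0,0,0,0],
])

```text
clock: 6.75
position: [0.5424, 0.3604, 0.1389]
ee_rot: [0.707, 0.001, 0.707, -0.001]
wrist_force: [0.9, -0.0, -3.3]
gripper_width: 0.0334
```

Run:
```python
from h import *
s=arm.sense();print(np.round(s['position'],4),s['wrist_force'],s['gripper_width'],'\n',np.round(rot(s['ee_rot']),4))
f=cam('scene');save(f,'s3.png',(380,90,520,210),5)
```

```text
[0.5424 0.3604 0.1389] [ 0.8869624  -0.01629865 -3.32854766] 0.03337929114556499 
 [[-1.0e-04  4.2e-03  1.0e+00]
 [-1.0e-04  1.0e+00 -4.2e-03]
 [-1.0e+00 -1.0e-04 -1.0e-04]]
```

View pics/s3.png

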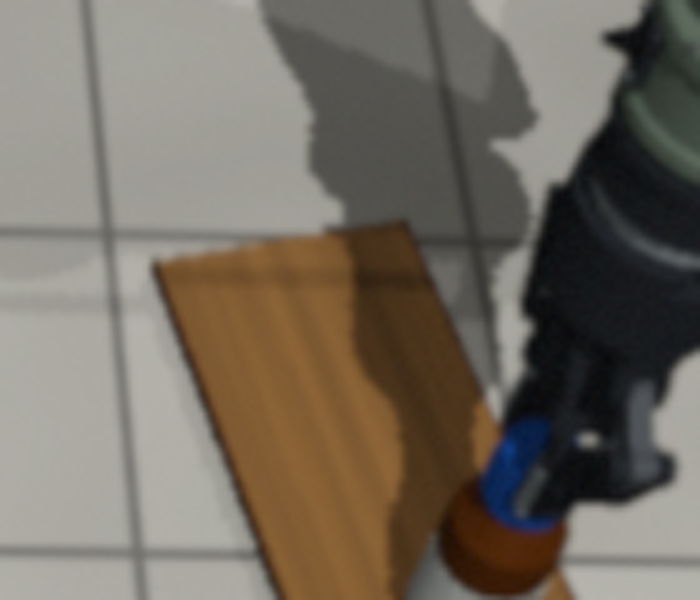

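>>> carry_out([
  [1,0,0,0,0,0,0],
  [1,0,0,0,0,0,0],
  [1,0,0,0,0,0,0],
])

```text
clock: 7.1
position: [0.5424, 0.3604, 0.1379]
ee_rot: [0.707, 0.001, 0.707, -0.001]
wrist_force: [-0.8, 0.6, -3.3]
gripper_width: 0.0333
```

>>> carry_out([
  [1,0,0,0,0,0,0],
  [1,0,0,0,0,0,0],
  [1,0,0,0,0,0,0],
])

```text
clock: 7.4
position: [0.5424, 0.3604, 0.1369]
ee_rot: [0.707, 0.001, 0.707, -0.001]
wrist_force: [-0.2, 0.2, -2.7]
gripper_width: 0.0336
```

>>> carry_out([
  [1,0,0,0,0,0,0],
  [1,0,0,0,0,0,0],
  [1,0,0,0,0,0,0],
])

```text
clock: 7.7
position: [0.5424, 0.3604, 0.136]
ee_rot: [0.707, 0.001, 0.707, -0.001]
wrist_force: [-0.3, 0.5, -2.8]
gripper_width: 0.0332
```

>>> carry_out([
  [1,0,0,0,0,0,0],
  [1,0,0,0,0,0,0],
  [1,0,0,0,0,0,0],
])

```text
clock: 8.0
position: [0.5428, 0.3607, 0.1357]
ee_rot: [0.707, 0.002, 0.707, -0.001]
wrist_force: [-0.5, 0.5, 3.6]
gripper_width: 0.0336
```

Run:
```python
from h import *
f=cam('top');save(f,'t3.png',(120,100,280,280),3.3)
```

```text
(no output)
```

View pics/t3.png

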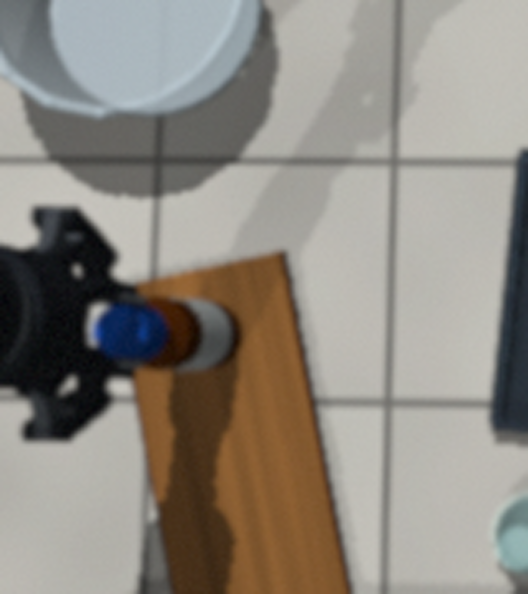

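>>> carry_out([
  [0,0,0,0,0,0,45],
  [0,0,0,0,0,0,60],
  [0,0,0,0,0,0,60],
  [-10,0,0,0,0,0,60],
  [-50,0,0,0,0,0,60],
])

```text
clock: 8.55
position: [0.5396, 0.3589, 0.1814]
ee_rot: [0.704, 0.0, 0.71, -0.003]
wrist_force: [-0.1, -0.1, -0.6]
gripper_width: 0.0514
```

>>> carry_out([
  [-40,0,0,0,0,0,60],
  [-40,-49,0,0,0,0,60],
  [-40,-98,0,0,0,0,60],
  [-40,-146,0,0,0,0,60],
  [-40,-195,0,0,0,0,60],
])

```text
clock: 9.05
position: [0.5415, 0.1639, 0.226]
ee_rot: [0.708, 0.001, 0.707, -0.001]
wrist_force: [0.8, 0.2, -0.4]
gripper_width: 0.0511
```

>>> carry_out([
  [0,-49,0,0,0,0,60],
  [0,-98,0,0,0,0,60],
  [0,-143,0,0,0,0,60],
  [0,-143,0,0,0,0,60],
])

```text
clock: 9.45
position: [0.5413, 0.0174, 0.2259]
ee_rot: [0.708, 0.003, 0.707, -0.005]
wrist_force: [0.4, 0.7, 0.7]
gripper_width: 0.0509
```

Run:
```python
from h import *
s=arm.sense();print(np.round(s['position'],4),s['wrist_force'],s['gripper_width'],'\n',np.round(rot(s['ee_rot']),4))
import pickle
a=cam('scene');b=cam('top');pickle.dump(a,open('s4.pkl','wb'));pickle.dump(b,open('t4.pkl','wb'))
im=np.hstack([cv2.resize(a['pixels'][110:240,360:520],None,fx=2.5,fy=2.5),cv2.resize(b['pixels'][150:280,130:290],None,fx=2.5,fy=2.5)])
cv2.imwrite('pics/l4.png',im[:,:,::-1])
```

```text
[0.5413 0.0174 0.2259] [0.41897545 0.70415096 0.65363531] 0.050945862699879975 
 [[ 0.0011  0.0114  0.9999]
 [-0.0019  0.9999 -0.0114]
 [-1.     -0.0019  0.0012]]
```

View pics/l4.png

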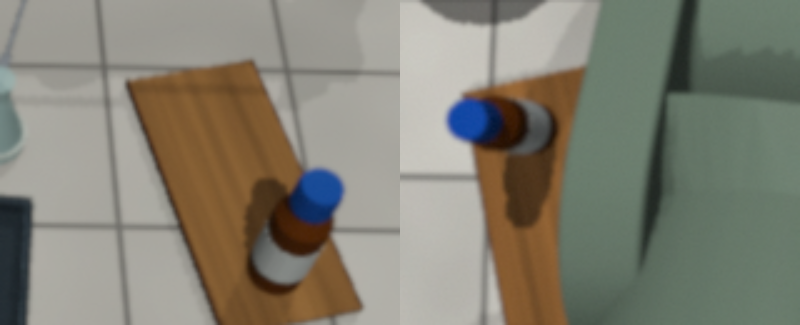

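>>> carry_out([
  [0,4,-2,0,0,0,60],
  [0,4,-2,0,0,0,60],
  [30,4,-2,0,0,0,60],
  [60,4,-2,0,0,0,60],
  [91,4,-2,0,0,0,60],
])

```text
clock: 10.05
position: [0.5393, 0.0281, 0.1334]
ee_rot: [0.708, 0.0, 0.707, -0.0]
wrist_force: [0.7, -0.6, -0.1]
gripper_width: 0.0513
```

>>> carry_out([
  [0,0,0,0,0,0,50],
  [0,0,0,0,0,0,30],
  [0,0,0,0,0,0,0],
  [0,0,0,0,0,0,0],
  [0,0,0,0,0,0,0],
])

```text
clock: 10.55
position: [0.5398, 0.0265, 0.1351]
ee_rot: [0.708, 0.001, 0.706, -0.001]
wrist_force: [-0.3, -0.3, -1.2]
gripper_width: 0.0334
```

>>> carry_out([
  [0,0,0,0,0,0,0],
  [0,0,0,0,0,0,0],
])

```text
clock: 10.75
position: [0.5392, 0.0263, 0.1343]
ee_rot: [0.707, 0.001, 0.707, -0.002]
wrist_force: [-0.9, -0.6, -2.5]
gripper_width: 0.033
```

>>> carry_out([
  [-5,0,0,0,0,0,0],
  [-15,0,0,0,0,0,0],
  [-35,0,0,0,0,0,0],
  [-60,0,0,0,0,0,0],
  [-85,0,0,0,0,0,0],
])

```text
clock: 11.25
position: [0.539, 0.0264, 0.2206]
ee_rot: [0.707, 0.001, 0.707, -0.001]
wrist_force: [0.9, 0.2, -1.1]
gripper_width: 0.0328
```

Run:
```python
from h import *
s=arm.sense();print(np.round(s['position'],4),s['wrist_force'],s['gripper_width'],'\n',np.round(rot(s['ee_rot']),4))
f=cam('wrist');p=f['pixels'].astype(int);m=(p[:,:,0]>100)&(p[:,:,1]>80)&(p[:,:,2]<60)
n,l,st,c=cv2.connectedComponentsWithStats(m.astype('uint8'));print(st[1:][st[1:,4]>100],c[1:][st[1:,4]>100])
print(proj(f,s['position']))
```

```text
[0.539  0.0264 0.2206] [ 0.93777893  0.17123674 -1.09709504] 0.03276569190154854 
 [[ 2.0e-04  4.2e-03  1.0e+00]
 [ 0.0e+00  1.0e+00 -4.2e-03]
 [-1.0e+00  0.0e+00  2.0e-04]]
[[ 289  145   59   41 1351]
 [ 282  217   74   90 4821]] [[317.33234641 161.5788305 ]
 [316.78946277 265.73408007]]
[319.26009546 249.32368594]
```

>>> carry_out([
  [0,46,-12,0,0,0,0],
  [0,92,-24,0,0,0,0],
  [0,138,-36,0,0,0,0],
  [0,184,-48,0,0,0,0],
  [0,230,-60,0,0,0,0],
])

```text
clock: 11.8
position: [0.4795, 0.2584, 0.2196]
ee_rot: [0.707, 0.002, 0.707, -0.001]
wrist_force: [0.7, 0.0, -1.0]
gripper_width: 0.0327
```

>>> carry_out([
  [0,46,-12,0,0,0,0],
  [0,92,-22,0,0,0,0],
  [30,92,-22,0,0,0,0],
  [60,92,-22,0,0,0,0],
  [80,92,-22,0,0,0,0],
])

```text
clock: 12.3
position: [0.4573, 0.349, 0.1374]
ee_rot: [0.707, 0.001, 0.708, -0.001]
wrist_force: [-0.1, -0.1, -1.8]
gripper_width: 0.0332
```

>>> carry_out([
  [0,0,0,0,0,0,0],
  [1,0,0,0,0,0,0],
  [2,0,0,0,0,0,0],
  [2,0,0,0,0,0,0],
  [2,0,0,0,0,0,0],
])

```text
clock: 12.8
position: [0.4589, 0.349, 0.1379]
ee_rot: [0.708, 0.002, 0.707, -0.001]
wrist_force: [0.1, 1.1, -1.2]
gripper_width: 0.0336
```

>>> carry_out([
  [1,0,0,0,0,0,0],
  [1,0,0,0,0,0,0],
  [1,0,0,0,0,0,0],
])

```text
clock: 13.1
position: [0.4584, 0.3487, 0.136]
ee_rot: [0.707, 0.001, 0.707, -0.001]
wrist_force: [-1.0, -0.5, -1.4]
gripper_width: 0.0329
```

>>> carry_out([
  [1,0,0,0,0,0,0],
  [1,0,0,0,0,0,0],
  [1,0,0,0,0,0,0],
])

```text
clock: 13.4
position: [0.4583, 0.3488, 0.1349]
ee_rot: [0.707, 0.001, 0.707, -0.001]
wrist_force: [-0.2, -0.8, -1.4]
gripper_width: 0.0332
```

>>> carry_out([
  [1,0,0,0,0,0,0],
  [1,0,0,0,0,0,0],
  [1,0,0,0,0,0,0],
])

```text
clock: 13.7
position: [0.4584, 0.3488, 0.1341]
ee_rot: [0.707, 0.001, 0.707, -0.001]
wrist_force: [0.0, 0.0, 0.2]
gripper_width: 0.0333
```

>>> carry_out([
  [1,0,0,0,0,0,0],
  [1,0,0,0,0,0,0],
  [1,0,0,0,0,0,0],
])

```text
clock: 14.0
position: [0.4588, 0.3491, 0.1341]
ee_rot: [0.708, 0.002, 0.707, -0.001]
wrist_force: [-1.0, -0.3, 6.0]
gripper_width: 0.0332
```

>>> carry_out([
  [0,0,0,0,0,0,45],
  [0,0,0,0,0,0,60],
  [0,0,0,0,0,0,60],
  [-10,0,0,0,0,0,60],
  [-50,0,0,0,0,0,60],
])

```text
clock: 14.5
position: [0.4557, 0.3472, 0.18]
ee_rot: [0.705, -0.0, 0.71, -0.003]
wrist_force: [1.1, -0.3, 0.1]
gripper_width: 0.051
```

>>> carry_out([
  [-41,0,0,0,0,0,60],
  [-41,-44,14,0,0,0,60],
  [-41,-88,28,0,0,0,60],
  [-41,-132,42,0,0,0,60],
  [-41,-176,56,0,0,0,60],
])

```text
clock: 15.0
position: [0.5141, 0.1711, 0.2249]
ee_rot: [0.708, 0.001, 0.707, -0.001]
wrist_force: [1.0, -0.3, 0.1]
gripper_width: 0.0515
```

>>> carry_out([
  [0,-44,14,0,0,0,60],
  [0,-88,28,0,0,0,60],
  [0,-132,42,0,0,0,60],
  [0,-176,56,0,0,0,60],
  [0,-216,70,0,0,0,60],
])

```text
clock: 15.5
position: [0.5832, -0.046, 0.2249]
ee_rot: [0.707, 0.002, 0.707, -0.002]
wrist_force: [1.5, 0.6, -0.7]
gripper_width: 0.0512
```

>>> carry_out([
  [0,0,0,0,0,0,60],
  [0,0,0,0,0,0,60],
  [0,0,0,0,0,0,60],
])

```text
clock: 15.8
position: [0.5823, -0.0429, 0.2242]
ee_rot: [0.707, 0.001, 0.707, -0.001]
wrist_force: [-0.3, -1.3, 0.1]
gripper_width: 0.0509
```

Run:
```python
from h import *
s=arm.sense();print(np.round(s['position'],4),s['wrist_force'],s['gripper_width'],'\n',np.round(rot(s['ee_rot']),4))
f=cam('wrist');g=cam('scene')
import pickle;pickle.dump(f,open('w5.pkl','wb'));pickle.dump(g,open('s5.pkl','wb'))
p=s['position'];print(proj(f,p),proj(f,(.584,-.044,.148)),proj(f,(.602,.016,.043)))
im=np.vstack([f['pixels'][:,100:600],cv2.resize(g['pixels'][110:230,360:560],(500,300))[:200]]);cv2.imwrite('pics/l5.png',im[:,:,::-1])
```

```text
[ 0.5823 -0.0429  0.2242] [-0.33807098 -1.26292189  0.08827849] 0.05086650958764198 
 [[-4.0e-04  3.3e-03  1.0e+00]
 [ 5.0e-04  1.0e+00 -3.3e-03]
 [-1.0e+00  5.0e-04 -4.0e-04]]
[319.25803444 249.3245459 ] [321.03404789 206.61937553] [338.23078601 116.81450486]
```

View pics/l5.png

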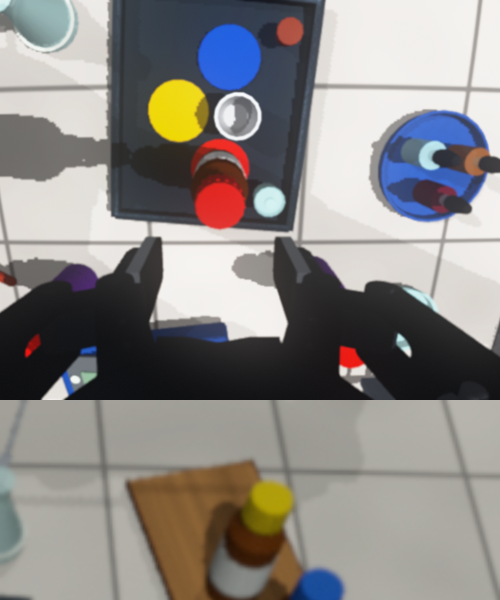

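>>> carry_out([
  [25,0,1,0,0,0,60],
  [50,0,1,0,0,0,60],
  [75,0,1,0,0,0,60],
  [90,0,1,0,0,0,60],
  [90,0,1,0,0,0,60],
])

```text
clock: 16.4
position: [0.5817, -0.0421, 0.1319]
ee_rot: [0.706, 0.001, 0.709, -0.0]
wrist_force: [0.3, -1.0, 0.6]
gripper_width: 0.0514
```

>>> carry_out([
  [0,0,0,0,0,0,50],
  [0,0,0,0,0,0,30],
  [0,0,0,0,0,0,0],
  [0,0,0,0,0,0,0],
  [0,0,0,0,0,0,0],
])

```text
clock: 16.9
position: [0.5847, -0.0438, 0.1356]
ee_rot: [0.708, 0.001, 0.706, -0.002]
wrist_force: [-0.5, -0.2, 7.1]
gripper_width: 0.033
```

>>> carry_out([
  [0,0,0,0,0,0,0],
  [0,0,0,0,0,0,0],
])

```text
clock: 17.1
position: [0.5847, -0.0438, 0.1356]
ee_rot: [0.708, 0.001, 0.706, -0.002]
wrist_force: [-1.2, 0.1, 5.4]
gripper_width: 0.0328
```

>>> carry_out([
  [-5,0,0,0,0,0,0],
  [-15,0,0,0,0,0,0],
  [-35,0,0,0,0,0,0],
  [-60,0,0,0,0,0,0],
  [-85,0,0,0,0,0,0],
])

```text
clock: 17.6
position: [0.5833, -0.0437, 0.22]
ee_rot: [0.707, 0.002, 0.707, -0.001]
wrist_force: [0.1, 0.6, -2.1]
gripper_width: 0.0324
```

Run:
```python
from h import *
s=arm.sense();print(np.round(s['position'],4),s['wrist_force'],s['gripper_width'])
f=cam('wrist');p=f['pixels'].astype(int);m=(p[:,:,0]>90)&(p[:,:,1]<60)&(p[:,:,2]<60)
n,l,st,c=cv2.connectedComponentsWithStats(m.astype('uint8'));print(st[1:][st[1:,4]>100])
```

```text
[ 0.5833 -0.0437  0.22  ] [ 0.13739312  0.59341299 -2.14025248] 0.03235841783490836
[[ 290  138   59   43 1378]
 [ 282  199   76   96 5530]
 [  37  237   65   47 1138]]
```

>>> carry_out([
  [0,41,-23,0,0,0,0],
  [0,82,-46,0,0,0,0],
  [0,123,-69,0,0,0,0],
  [0,164,-92,0,0,0,0],
  [0,205,-115,0,0,0,0],
])

```text
clock: 18.15
position: [0.4684, 0.163, 0.219]
ee_rot: [0.707, 0.002, 0.707, -0.002]
wrist_force: [1.0, 0.8, -3.1]
gripper_width: 0.0327
```

>>> carry_out([
  [0,41,-23,0,0,0,0],
  [0,82,-46,0,0,0,0],
  [0,123,-69,0,0,0,0],
  [0,164,-92,0,0,0,0],
  [0,167,-92,0,0,0,0],
])

```text
clock: 18.65
position: [0.3751, 0.3332, 0.219]
ee_rot: [0.707, -0.0, 0.708, 0.002]
wrist_force: [-0.1, -0.9, -3.2]
gripper_width: 0.0324
```

>>> carry_out([
  [25,0,0,0,0,0,0],
  [50,0,0,0,0,0,0],
  [70,0,0,0,0,0,0],
  [80,0,0,0,0,0,0],
  [80,0,0,0,0,0,0],
])

```text
clock: 19.15
position: [0.3788, 0.329, 0.1393]
ee_rot: [0.707, 0.002, 0.707, -0.001]
wrist_force: [0.1, -0.2, -2.0]
gripper_width: 0.0327
```

>>> carry_out([
  [1,0,0,0,0,0,0],
  [2,0,0,0,0,0,0],
  [2,0,0,0,0,0,0],
  [2,0,0,0,0,0,0],
])

```text
clock: 19.55
position: [0.3791, 0.3296, 0.1386]
ee_rot: [0.708, 0.002, 0.706, -0.001]
wrist_force: [-2.4, -1.4, 7.9]
gripper_width: 0.033
```

>>> carry_out([
  [1,0,0,0,0,0,0],
  [1,0,0,0,0,0,0],
  [1,0,0,0,0,0,0],
])

```text
clock: 19.85
position: [0.3793, 0.3299, 0.1386]
ee_rot: [0.708, 0.002, 0.706, -0.001]
wrist_force: [-3.5, -1.5, 15.0]
gripper_width: 0.0327
```

>>> carry_out([
  [1,0,0,0,0,0,0],
  [1,0,0,0,0,0,0],
  [1,0,0,0,0,0,0],
])

```text
clock: 20.15
position: [0.3796, 0.3303, 0.1386]
ee_rot: [0.708, 0.003, 0.706, -0.0]
wrist_force: [-6.2, -1.3, 22.3]
gripper_width: 0.0326
```

>>> carry_out([
  [-2,0,0,0,0,0,0],
  [-3,0,0,0,0,0,0],
  [-3,0,0,0,0,0,0],
])

```text
clock: 20.45
position: [0.3789, 0.3294, 0.1386]
ee_rot: [0.707, 0.002, 0.707, -0.001]
wrist_force: [-0.1, 0.6, 5.7]
gripper_width: 0.0328
```

>>> carry_out([
  [0,0,0,0,0,0,45],
  [0,0,0,0,0,0,60],
  [0,0,0,0,0,0,60],
  [-10,0,0,0,0,0,60],
  [-50,0,0,0,0,0,60],
])

```text
clock: 20.95
position: [0.3758, 0.3274, 0.1855]
ee_rot: [0.705, -0.0, 0.709, -0.003]
wrist_force: [0.5, 0.3, 0.2]
gripper_width: 0.0514
```

>>> carry_out([
  [-38,0,0,0,0,0,60],
  [-38,-38,28,0,0,0,60],
  [-38,-76,56,0,0,0,60],
  [-38,-114,84,0,0,0,60],
  [-38,-152,112,0,0,0,60],
])

```text
clock: 21.45
position: [0.4906, 0.1753, 0.227]
ee_rot: [0.708, 0.001, 0.707, -0.001]
wrist_force: [0.9, -0.4, 0.4]
gripper_width: 0.0511
```

>>> carry_out([
  [0,-38,28,0,0,0,60],
  [0,-76,56,0,0,0,70],
  [0,-114,84,0,0,0,70],
  [0,-161,112,0,0,0,70],
  [0,-161,112,0,0,0,70],
])

```text
clock: 21.95
position: [0.6038, 0.0101, 0.2262]
ee_rot: [0.708, 0.003, 0.706, -0.004]
wrist_force: [-0.1, 0.2, -0.4]
gripper_width: 0.06
```

>>> carry_out([
  [0,0,0,0,0,0,75],
  [0,0,0,0,0,0,75],
  [0,0,0,0,0,0,75],
])

```text
clock: 22.25
position: [0.6003, 0.0166, 0.2263]
ee_rot: [0.707, 0.001, 0.707, -0.001]
wrist_force: [0.7, 0.7, -1.1]
gripper_width: 0.0642
```

```bash
cat > m.py <<'E'
from h import *
# coaster centres + crucible rim from colour blobs (ellipse fit of contour)
def blobs(f,name):
    p=cv2.cvtColor(f['pixels'],cv2.COLOR_RGB2HSV).astype(int);H,S,V=p[...,0],p[...,1],p[...,2]
    m={'red':((H<8)|(H>172))&(S>170)&(V>110),'yellow':(H>22)&(H<34)&(S>170)&(V>60),'blue':(H>105)&(H<118)&(S>170)&(V>100)}[name]
    cs,_=cv2.findContours(m.astype('uint8'),cv2.RETR_EXTERNAL,cv2.CHAIN_APPROX_NONE)
    return [cv2.fitEllipse(cv2.convexHull(c)) for c in cs if cv2.contourArea(c)>120]
E
python3 - <<'E'
from m import *
import pickle
s=arm.sense();print(np.round(s['position'],4),s['wrist_force'],s['gripper_width'],'\n',np.round(rot(s['ee_rot']),4))
F={n:cam(n) for n in('wrist','scene','top')}
for n,f in F.items(): pickle.dump(f,open(n+'6.pkl','wb'))
G={'red':(.586,-.042,.006),'yellow':(.541,.021,.006),'blue':(.596,.076,.006)}
for c,X in G.items():
  for n,f in F.items():
    u=proj(f,X)
    for e in blobs(f,c):
      if np.hypot(*(np.array(e[0])-u))<25: print(c,n,np.round(u,1),np.round(e[0],1),np.round(e[1],1),np.round(atz(f,e[0],.006)*1000,1)[:2])
print(proj(F['wrist'],(.602,.017,.043)))
im=np.vstack([F['wrist']['pixels'][:,100:600],cv2.resize(F['scene']['pixels'][110:230,360:560],(500,300))[:200]]);cv2.imwrite('pics/l6.png',im[:,:,::-1])
E
```

```text
[0.6003 0.0166 0.2263] [ 0.66606546  0.74426321 -1.06524188] 0.06419640500735953 
 [[-3.0e-04  2.3e-03  1.0e+00]
 [ 3.0e-04  1.0e+00 -2.3e-03]
 [-1.0e+00  3.0e-04 -3.0e-04]]
red wrist [306.2 218.3] [304.3 216.9] [52.8 56.3] [583.7 -40.2]
red scene [285.9 231.7] [285.8 230.8] [26.9 30.3] [583.9 -42.3]
yellow wrist [265.9 165.6] [264.  164.2] [56.6 58.9] [538.9  22.6]
yellow scene [315.2 214. ] [314.8 213.3] [26.5 29.5] [539.1  20.1]
blue wrist [314.1 115.6] [312.3 114.7] [60.3 61.3] [594.   76.9]
blue scene [340.3 236.8] [339.8 235.8] [27.5 30.6] [593.8  74.8]
[319.96780835 175.24214973]
```

View pics/l6.png

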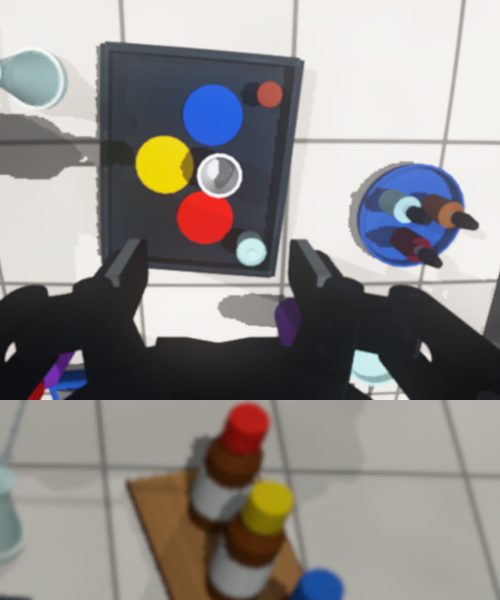

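>>> carry_out([
  [40,0,1,0,0,0,75],
  [80,0,1,0,0,0,75],
  [120,0,1,0,0,0,75],
  [150,0,1,0,0,0,75],
  [170,0,1,0,0,0,75],
])

```text
clock: 22.9
position: [0.6002, 0.0161, 0.0536]
ee_rot: [0.706, 0.001, 0.708, -0.001]
wrist_force: [0.1, 0.8, 0.3]
gripper_width: 0.0639
```

>>> carry_out([
  [10,0,0,0,0,0,75],
  [20,0,0,0,0,0,75],
  [25,0,0,0,0,0,75],
  [25,0,0,0,0,0,75],
  [25,0,0,0,0,0,75],
])

```text
clock: 23.4
position: [0.6027, 0.0151, 0.0318]
ee_rot: [0.708, 0.001, 0.707, -0.001]
wrist_force: [0.7, -0.3, -0.2]
gripper_width: 0.0636
```

Run:
```python
from h import *
s=arm.sense();print(np.round(s['position'],4),s['wrist_force'],s['gripper_width'],'\n',np.round(rot(s['ee_rot']),4))
f=cam('wrist');p=s['position']
print(proj(f,p),proj(f,(p[0],p[1],.043)))
save(f,'l7.png',(200,120,440,330),2.4)
```

```text
[0.6027 0.0151 0.0318] [ 0.663496   -0.30825889 -0.22895129] 0.06362472451897487 
 [[ 1.4e-03  4.1e-03  1.0e+00]
 [-1.0e-04  1.0e+00 -4.1e-03]
 [-1.0e+00 -1.0e-04  1.4e-03]]
[319.26245318 249.32281061] [319.43822248 259.47727435]
```

View pics/l7.png

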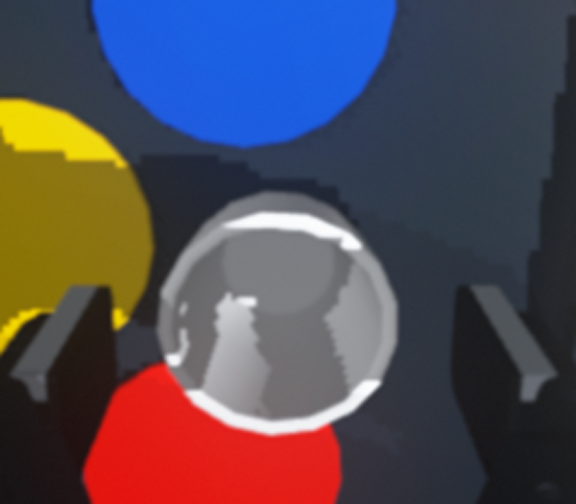

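>>> carry_out([
  [0,2,0,0,0,0,75],
  [0,2,0,0,0,0,60],
  [0,2,0,0,0,0,50],
  [0,2,0,0,0,0,30],
  [0,2,0,0,0,0,0],
])

```text
clock: 23.95
position: [0.6023, 0.0172, 0.0321]
ee_rot: [0.707, 0.001, 0.707, -0.001]
wrist_force: [-2.8, -0.2, 7.8]
gripper_width: 0.0419
```

>>> carry_out([
  [0,0,0,0,0,0,0],
  [0,0,0,0,0,0,0],
  [0,0,0,0,0,0,0],
])

```text
clock: 24.25
position: [0.6023, 0.0172, 0.0321]
ee_rot: [0.707, 0.001, 0.707, -0.001]
wrist_force: [-1.8, 1.0, 6.8]
gripper_width: 0.0415
```

Run:
```python
from m import *
s=arm.sense();print(np.round(s['position'],4),s['wrist_force'],s['gripper_width'])
# pan centre: grey ellipse on blue balance
for n,c in(('scene6.pkl',(152,193)),('top6.pkl',(476,214))):
    import pickle
    f=pickle.load(open(n,'rb'));p=cv2.cvtColor(f['pixels'],cv2.COLOR_RGB2HSV).astype(int)
    m=((p[...,1]<90)&(p[...,2]>90)).astype('uint8')
    m[:c[1]-40]=0;m[c[1]+40:]=0;m[:,:c[0]-45]=0;m[:,c[0]+45:]=0
    k,l,st,cc=cv2.connectedComponentsWithStats(m);i=l[c[1],c[0]]
    cs,_=cv2.findContours((l==i).astype('uint8'),0,1);e=cv2.fitEllipse(cv2.convexHull(max(cs,key=cv2.contourArea)));print(n,st[i],e,atz(f,e[0],.062))
```

```text
[0.6023 0.0172 0.0321] [-1.79412311  1.03382471  6.81693124] 0.041529542677520834
scene6.pkl [ 123  153   66   64 2993] ((154.31983947753906, 170.6552276611328), (63.863075256347656, 96.74749755859375), 17.11937141418457) [ 0.46960796 -0.33591502  0.062     ]
top6.pkl [ 449  188   52   53 2154] ((474.7794189453125, 214.10716247558594), (51.62313461303711, 52.66229248046875), 159.45323181152344) [ 0.5242231  -0.33192797  0.062     ]
```

>>> carry_out([
  [-5,0,0,0,0,0,0],
  [-20,0,0,0,0,0,0],
  [-55,0,0,0,0,0,0],
  [-95,0,0,0,0,0,0],
  [-130,0,0,0,0,0,0],
])

```text
clock: 24.75
position: [0.602, 0.0172, 0.1628]
ee_rot: [0.707, 0.001, 0.707, -0.001]
wrist_force: [0.4, -0.2, -0.7]
gripper_width: 0.0421
```

>>> carry_out([
  [0,-20,-5,0,0,0,0],
  [0,-60,-14,0,0,0,0],
  [0,-104,-24,0,0,0,0],
  [0,-148,-34,0,0,0,0],
  [0,-192,-44,0,0,0,0],
])

```text
clock: 25.25
position: [0.5567, -0.1761, 0.1613]
ee_rot: [0.707, 0.001, 0.707, -0.001]
wrist_force: [0.4, -0.5, -0.5]
gripper_width: 0.0419
```

>>> carry_out([
  [0,-44,-10,0,0,0,0],
  [0,-88,-20,0,0,0,0],
  [0,-130,-28,0,0,0,0],
  [0,-157,-32,0,0,0,0],
  [0,-157,-32,0,0,0,0],
])

```text
clock: 25.75
position: [0.5237, -0.3356, 0.161]
ee_rot: [0.707, 0.003, 0.707, -0.004]
wrist_force: [0.4, -0.2, -0.1]
gripper_width: 0.0419
```

>>> carry_out([
  [20,0,0,0,0,0,0],
  [40,0,0,0,0,0,0],
  [60,0,0,0,0,0,0],
  [66,0,0,0,0,0,0],
  [66,0,0,0,0,0,0],
])

```text
clock: 26.25
position: [0.5241, -0.3302, 0.0942]
ee_rot: [0.706, 0.002, 0.708, -0.001]
wrist_force: [0.3, 0.8, -0.2]
gripper_width: 0.0414
```

Run:
```python
from m import *
s=arm.sense();print(np.round(s['position'],4),s['wrist_force'],s['gripper_width'])
f=cam('scene');g=cam('wrist')
im=np.hstack([cv2.resize(f['pixels'][120:260,80:240],(457,400)),g['pixels'][100:300,150:490].repeat(1,0)[:200].copy() if 0 else cv2.resize(g['pixels'][60:360,180:460],(373,400))])
cv2.imwrite('pics/l8.png',im[:,:,::-1])
print(proj(f,(.525,-.332,.062)),proj(g,(.525,-.332,.062)))
```

```text
[ 0.5241 -0.3302  0.0942] [ 0.27089467  0.75888882 -0.2439905 ] 0.04140740376891529
[151.49760007 192.08911682] [319.51457364 227.67153622]
```

View pics/l8.png

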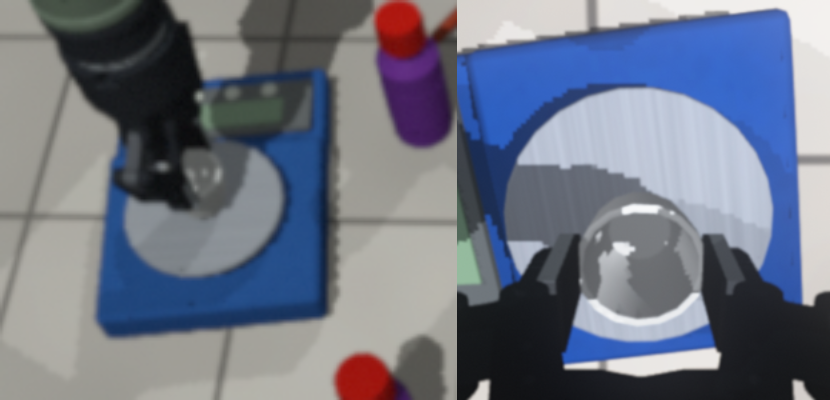

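>>> carry_out([
  [0,1,0,0,0,0,0],
  [1,1,0,0,0,0,0],
  [2,1,0,0,0,0,0],
  [2,1,0,0,0,0,0],
])

```text
clock: 26.75
position: [0.5246, -0.3305, 0.0931]
ee_rot: [0.707, 0.001, 0.707, -0.002]
wrist_force: [-0.8, -0.0, -0.2]
gripper_width: 0.042
```

>>> carry_out([
  [1,0,0,0,0,0,0],
  [1,0,0,0,0,0,0],
  [1,0,0,0,0,0,0],
])

```text
clock: 27.05
position: [0.5245, -0.3305, 0.0919]
ee_rot: [0.707, 0.002, 0.707, -0.001]
wrist_force: [0.7, 0.5, -0.5]
gripper_width: 0.0416
```

>>> carry_out([
  [1,0,0,0,0,0,0],
  [1,0,0,0,0,0,0],
  [1,0,0,0,0,0,0],
])

```text
clock: 27.35
position: [0.5245, -0.3305, 0.0909]
ee_rot: [0.707, 0.001, 0.707, -0.001]
wrist_force: [-0.0, 0.0, -0.7]
gripper_width: 0.0416
```

>>> carry_out([
  [1,0,0,0,0,0,0],
  [1,0,0,0,0,0,0],
  [1,0,0,0,0,0,0],
])

```text
clock: 27.65
position: [0.5247, -0.3306, 0.0902]
ee_rot: [0.707, 0.001, 0.707, -0.002]
wrist_force: [-0.1, -0.6, 1.7]
gripper_width: 0.0418
```

>>> carry_out([
  [0,0,0,0,0,0,52],
  [0,0,0,0,0,0,60],
  [0,0,0,0,0,0,70],
  [0,0,0,0,0,0,75],
  [0,0,0,0,0,0,75],
])

```text
clock: 28.15
position: [0.5246, -0.3305, 0.0899]
ee_rot: [0.707, 0.001, 0.707, -0.001]
wrist_force: [0.4, -0.6, 0.8]
gripper_width: 0.0642
```

>>> carry_out([
  [-10,0,0,0,0,0,75],
  [-40,0,0,0,0,0,75],
  [-80,0,0,0,0,0,75],
  [-120,0,0,0,0,0,75],
  [-136,0,0,0,0,0,75],
])

```text
clock: 28.65
position: [0.5262, -0.3317, 0.2314]
ee_rot: [0.709, -0.0, 0.705, -0.003]
wrist_force: [0.9, 0.0, 0.1]
gripper_width: 0.0641
```

>>> carry_out([
  [0,0,0,0,0,0,60],
  [0,46,-10,0,0,0,60],
  [0,92,-20,0,0,0,60],
  [0,138,-30,0,0,0,60],
  [0,184,-40,0,0,0,60],
])

```text
clock: 29.15
position: [0.4838, -0.1444, 0.2246]
ee_rot: [0.706, 0.002, 0.708, -0.001]
wrist_force: [-0.4, 0.6, -0.2]
gripper_width: 0.0513
```

Run:
```python
from m import *
s=arm.sense();print(np.round(s['position'],4),s['wrist_force'],s['gripper_width'])
f=cam('scene');g=cam('top')
im=np.hstack([cv2.resize(f['pixels'][130:250,90:220],(433,400)),cv2.resize(g['pixels'][160:290,415:525],(338,400))])
cv2.imwrite('pics/l9.png',im[:,:,::-1])
for h in(f,g):
    print(proj(h,(.525,-.3315,.102)),proj(h,(.525,-.3315,.062)))
```

```text
[ 0.4838 -0.1444  0.2246] [-0.44513073  0.64527573 -0.18553841] 0.05126586879501599
[146.45657444 182.08811329] [151.72551405 192.0927007 ]
[481.80638022 213.45338129] [474.59198927 213.76706966]
```

View pics/l9.png

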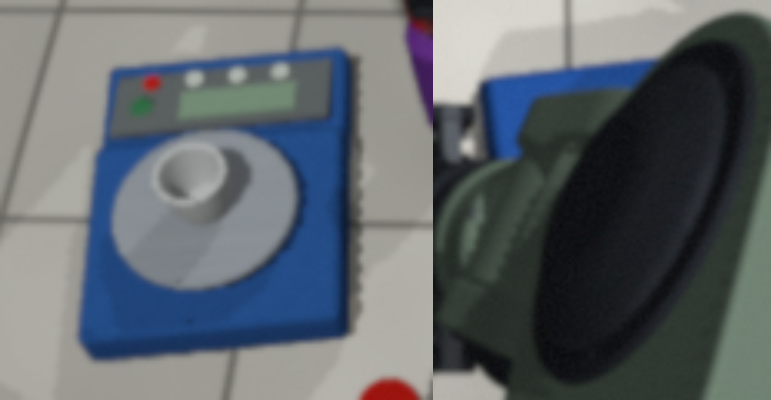

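>>> carry_out([
  [0,45,-10,0,0,0,60],
  [0,90,-20,0,0,0,60],
  [0,135,-30,0,0,0,60],
  [0,180,-40,0,0,0,60],
  [0,225,-50,0,0,0,60],
])

```text
clock: 29.75
position: [0.4355, 0.0799, 0.2252]
ee_rot: [0.707, 0.002, 0.707, -0.002]
wrist_force: [1.2, 0.3, 0.0]
gripper_width: 0.0513
```

>>> carry_out([
  [0,45,-10,0,0,0,60],
  [0,90,-20,0,0,0,60],
  [0,135,-30,0,0,0,60],
  [0,180,-40,0,0,0,60],
  [0,225,-50,0,0,0,60],
])

```text
clock: 30.25
position: [0.3867, 0.3053, 0.2251]
ee_rot: [0.707, 0.001, 0.707, -0.002]
wrist_force: [0.7, 0.2, -0.0]
gripper_width: 0.051
```

>>> carry_out([
  [0,26,-8,0,0,0,60],
  [0,26,-8,0,0,0,60],
  [0,26,-8,0,0,0,60],
  [0,26,-8,0,0,0,60],
  [0,26,-8,0,0,0,60],
])

```text
clock: 30.75
position: [0.3797, 0.3289, 0.2257]
ee_rot: [0.707, 0.002, 0.707, -0.002]
wrist_force: [-1.1, 0.3, -0.4]
gripper_width: 0.0515
```

Run:
```python
from m import *
s=arm.sense();print(np.round(s['position'],4),np.round(rot(s['ee_rot'])[:,1:],4).tolist(),s['gripper_width'])
f=cam('wrist')
for e in blobs(f,'red'): print('red',np.round(e[0],1),np.round(e[1],1),atz(f,e[0],.152))
print(proj(f,(*s['position'][:2],.152)))
```

```text
[0.3797 0.3289 0.2257] [[0.0061, 1.0], [1.0, -0.0061], [-0.0005, -0.0003]] 0.051547638186122825
red [315.5 202.5] [51.1 52.5] [0.37749302 0.33149933 0.152     ]
[318.69510248 206.00133576]
```

>>> carry_out([
  [25,0,-1,0,0,0,60],
  [50,0,-1,0,0,0,60],
  [75,0,-1,0,0,0,60],
  [88,0,-1,0,0,0,60],
  [88,0,-1,0,0,0,60],
])

```text
clock: 31.3
position: [0.3773, 0.3285, 0.1363]
ee_rot: [0.706, 0.001, 0.708, -0.003]
wrist_force: [-0.1, -0.3, 0.2]
gripper_width: 0.0513
```

>>> carry_out([
  [0,0,0,0,0,0,50],
  [0,0,0,0,0,0,30],
  [0,0,0,0,0,0,0],
  [0,0,0,0,0,0,0],
  [0,0,0,0,0,0,0],
])

```text
clock: 31.8
position: [0.3791, 0.3306, 0.1394]
ee_rot: [0.708, 0.002, 0.706, -0.001]
wrist_force: [-0.5, -0.8, 6.3]
gripper_width: 0.0331
```

>>> carry_out([
  [0,0,0,0,0,0,0],
  [0,0,0,0,0,0,0],
])

```text
clock: 32.0
position: [0.3791, 0.3306, 0.1394]
ee_rot: [0.708, 0.002, 0.706, -0.001]
wrist_force: [-1.2, -0.1, 5.9]
gripper_width: 0.033
```

>>> carry_out([
  [-5,0,0,0,0,0,0],
  [-15,0,0,0,0,0,0],
  [-35,0,0,0,0,0,0],
  [-60,0,0,0,0,0,0],
  [-85,0,0,0,0,0,0],
])

```text
clock: 32.5
position: [0.378, 0.3299, 0.2242]
ee_rot: [0.707, 0.001, 0.707, -0.002]
wrist_force: [0.3, 0.1, -1.8]
gripper_width: 0.0326
```

Run:
```python
from m import *
s=arm.sense();print(np.round(s['position'],4),np.round(rot(s['ee_rot'])[:,1:],4).tolist(),s['gripper_width'],s['wrist_force'])
f=cam('wrist')
for e in blobs(f,'red'): print('red',np.round(e[0],1),np.round(e[1],1))
```

```text
[0.378  0.3299 0.2242] [[0.0041, 1.0], [1.0, -0.0041], [-0.0004, -0.0005]] 0.03258454441013225 [ 0.26921843  0.06718925 -1.80518982]
red [319.6 283.6] [19.6 54.1]
red [320.4 243. ] [45.2 78.9]
```

>>> carry_out([
  [0,-41,23,0,0,0,0],
  [0,-82,46,0,0,0,0],
  [0,-123,69,0,0,0,0],
  [0,-164,92,0,0,0,0],
  [0,-205,115,0,0,0,0],
])

```text
clock: 33.05
position: [0.493, 0.1229, 0.2232]
ee_rot: [0.707, 0.001, 0.707, -0.001]
wrist_force: [-0.4, 1.1, -1.7]
gripper_width: 0.0325
```

>>> carry_out([
  [0,-41,23,0,0,0,0],
  [0,-82,46,0,0,0,0],
  [0,-123,69,0,0,0,0],
  [0,-165.5,92.5,0,0,0,0],
  [0,-165.5,92.5,0,0,0,0],
])

```text
clock: 33.55
position: [0.587, -0.0472, 0.2227]
ee_rot: [0.708, 0.003, 0.706, -0.005]
wrist_force: [-0.2, -0.7, -2.2]
gripper_width: 0.0327
```

>>> carry_out([
  [20,0,0,0,0,0,0],
  [45,0,0,0,0,0,0],
  [65,0,0,0,0,0,0],
  [80,0,0,0,0,0,0],
  [80,0,0,0,0,0,0],
])

```text
clock: 34.05
position: [0.5821, -0.0405, 0.1406]
ee_rot: [0.705, 0.002, 0.709, -0.001]
wrist_force: [-1.6, 0.8, -2.6]
gripper_width: 0.0327
```

>>> carry_out([
  [1,0,0,0,0,0,0],
  [2,0,0,0,0,0,0],
  [2,0,0,0,0,0,0],
  [2,0,0,0,0,0,0],
])

```text
clock: 34.45
position: [0.5847, -0.0413, 0.1418]
ee_rot: [0.708, 0.001, 0.707, -0.002]
wrist_force: [-0.0, -0.2, -2.1]
gripper_width: 0.0329
```

>>> carry_out([
  [1,0,0,0,0,0,0],
  [2,0,0,0,0,0,0],
  [3,0,0,0,0,0,0],
  [3,0,0,0,0,0,0],
])

```text
clock: 34.85
position: [0.5841, -0.0412, 0.1378]
ee_rot: [0.707, 0.001, 0.707, -0.001]
wrist_force: [0.5, 0.5, -2.5]
gripper_width: 0.0327
```

>>> carry_out([
  [1,0,0,0,0,0,0],
  [1,0,0,0,0,0,0],
  [1,0,0,0,0,0,0],
])

```text
clock: 35.15
position: [0.5843, -0.0413, 0.1369]
ee_rot: [0.707, 0.001, 0.707, -0.001]
wrist_force: [0.4, 0.3, -2.2]
gripper_width: 0.0327
```

>>> carry_out([
  [1,0,0,0,0,0,0],
  [1,0,0,0,0,0,0],
  [1,0,0,0,0,0,0],
])

```text
clock: 35.45
position: [0.5845, -0.0413, 0.1365]
ee_rot: [0.707, 0.001, 0.707, -0.002]
wrist_force: [-0.9, 0.4, 2.1]
gripper_width: 0.0325
```

>>> carry_out([
  [0,0,0,0,0,0,45],
  [0,0,0,0,0,0,60],
  [0,0,0,0,0,0,60],
  [-10,0,0,0,0,0,60],
  [-50,0,0,0,0,0,60],
])

```text
clock: 35.95
position: [0.5813, -0.0407, 0.1831]
ee_rot: [0.704, 0.002, 0.71, -0.001]
wrist_force: [1.4, -0.2, 0.4]
gripper_width: 0.0512
```

>>> carry_out([
  [-40,0,0,0,0,0,60],
  [-40,43,-14,0,0,0,60],
  [-40,86,-28,0,0,0,60],
  [-40,129,-42,0,0,0,60],
  [-40,172,-56,0,0,0,60],
])

```text
clock: 36.45
position: [0.5286, 0.1324, 0.227]
ee_rot: [0.708, 0.002, 0.707, -0.002]
wrist_force: [0.9, 0.1, -0.5]
gripper_width: 0.0511
```

>>> carry_out([
  [0,43,-14,0,0,0,60],
  [0,86,-28,0,0,0,60],
  [0,129,-42,0,0,0,60],
  [0,172,-56,0,0,0,60],
  [0,213,-71,0,0,0,60],
])

```text
clock: 36.95
position: [0.4583, 0.3462, 0.227]
ee_rot: [0.708, 0.002, 0.707, -0.001]
wrist_force: [1.6, 0.8, 0.0]
gripper_width: 0.0509
```

>>> carry_out([
  [0,0,0,0,0,0,60],
  [0,0,0,0,0,0,60],
  [0,0,0,0,0,0,60],
  [0,0,0,0,0,0,60],
])

```text
clock: 37.35
position: [0.4594, 0.3431, 0.2262]
ee_rot: [0.707, 0.002, 0.707, -0.002]
wrist_force: [-0.0, 0.5, 0.4]
gripper_width: 0.051
```

Run:
```python
from m import *
s=arm.sense();print(np.round(s['position'],4),np.round(rot(s['ee_rot'])[:,1:],4).tolist(),s['gripper_width'])
f=cam('wrist')
for e in blobs(f,'yellow'): print('yel',np.round(e[0],1),np.round(e[1],1),atz(f,e[0],.152))
print(proj(f,(*s['position'][:2],.152)))
f=cam('scene')
for c in('red','yellow'):
  for e in blobs(f,c): print(c,np.round(e[0],1),np.round(e[1],1),'cap@',np.round(atz(f,e[0],.133),4),'co@',np.round(atz(f,e[0],.006),4))
```

```text
[0.4594 0.3431 0.2262] [[0.0061, 1.0], [1.0, -0.0061], [-0.0002, 0.0002]] 0.050959310148906395
yel [321.3 209.6] [49.8 53.2] [0.46130499 0.34030961 0.152     ]
[318.6399917  205.84578694]
red [206.7 254.3] [18.1 21.5] cap@ [ 0.6996 -0.1772  0.133 ] co@ [ 0.6431 -0.2076  0.006 ]
red [285.7 231. ] [26.5 30.2] cap@ [ 0.6486 -0.0339  0.133 ] co@ [ 0.5843 -0.0424  0.006 ]
red [281.7 199.6] [18.5 22. ] cap@ [ 0.5802 -0.0448  0.133 ] co@ [ 0.5054 -0.055   0.006 ]
red [219.  129.1] [14.7 19.5] cap@ [ 0.4079 -0.1875  0.133 ] co@ [ 0.3068 -0.2195  0.006 ]
yellow [314.9 213.3] [26.3 29.8] cap@ [0.6095 0.0204 0.133 ] co@ [0.5393 0.0202 0.006 ]
yellow [466.5 152.8] [19.5 21.6] cap@ [0.4592 0.3351 0.133 ] co@ [0.366  0.3829 0.006 ]
```

>>> carry_out([
  [25,-3,1,0,0,0,60],
  [50,-3,1,0,0,0,60],
  [75,-3,1,0,0,0,60],
  [88,-3,1,0,0,0,60],
  [88,-3,1,0,0,0,60],
])

```text
clock: 37.95
position: [0.4589, 0.34, 0.1362]
ee_rot: [0.706, 0.001, 0.708, -0.002]
wrist_force: [-0.0, -0.2, -0.4]
gripper_width: 0.0512
```

>>> carry_out([
  [0,0,0,0,0,0,50],
  [0,0,0,0,0,0,30],
  [0,0,0,0,0,0,0],
  [0,0,0,0,0,0,0],
  [0,0,0,0,0,0,0],
])

```text
clock: 38.45
position: [0.4611, 0.3419, 0.1397]
ee_rot: [0.708, 0.002, 0.706, -0.001]
wrist_force: [0.8, 0.5, 6.7]
gripper_width: 0.0329
```

>>> carry_out([
  [0,0,0,0,0,0,0],
  [0,0,0,0,0,0,0],
])

```text
clock: 38.65
position: [0.4611, 0.3419, 0.1397]
ee_rot: [0.708, 0.002, 0.706, -0.001]
wrist_force: [1.8, -0.4, 6.7]
gripper_width: 0.0329
```

>>> carry_out([
  [-5,0,0,0,0,0,0],
  [-15,0,0,0,0,0,0],
  [-35,0,0,0,0,0,0],
  [-60,0,0,0,0,0,0],
  [-85,0,0,0,0,0,0],
])

```text
clock: 39.15
position: [0.4593, 0.3411, 0.224]
ee_rot: [0.707, 0.001, 0.707, -0.002]
wrist_force: [0.6, -0.5, -1.1]
gripper_width: 0.0326
```

Run:
```python
from m import *
s=arm.sense();print(np.round(s['position'],4),np.round(rot(s['ee_rot'])[:,1:],4).tolist(),s['gripper_width'],s['wrist_force'])
f=cam('wrist');p=f['pixels'].astype(int);m=(p[:,:,0]>100)&(p[:,:,1]>80)&(p[:,:,2]<60)
n,l,st,c=cv2.connectedComponentsWithStats(m.astype('uint8'));print(st[1:][st[1:,4]>100],c[1:][st[1:,4]>100])
# model: cap silhouette bbox for offset d in tool y
T=np.array(f['tool_from_camera']);R0=rot(s['ee_rot'])
for d in(-8,-4,0,4):
    th=np.linspace(0,6.28,60);P=[proj(f,np.array(s['position'])+[.018*np.cos(t),.018*np.sin(t)+d/1e3,z]) for t in th for z in(-.015,.015)]
    print(d,np.round(np.min(P,0)),np.round(np.max(P,0)))
```

```text
[0.4593 0.3411 0.224 ] [[0.004, 1.0], [1.0, -0.004], [-0.0004, -0.0011]] 0.03261308477339775 [ 0.60430114 -0.51952391 -1.10707335]
[[ 196  121  199   69 1917]
 [ 196  177   93   68 2786]
 [ 353  189   46   21  448]
 [ 290  217   64   57 1590]
 [ 300  255   10   15  125]
 [ 284  271   70   31 1194]] [[322.22117893 159.114241  ]
 [248.38298636 212.8661163 ]
 [370.97098214 198.94196429]
 [321.93836478 244.85157233]
 [305.128      261.904     ]
 [320.60134003 287.70435511]]
-8 [279. 220.] [360. 314.]
-4 [279. 212.] [360. 307.]
0 [279. 205.] [360. 299.]
4 [278. 198.] [360. 291.]
```

>>> carry_out([
  [0,-45,11.5,0,0,0,0],
  [0,-90,23,0,0,0,0],
  [0,-135,34.5,0,0,0,0],
  [0,-180,46,0,0,0,0],
  [0,-225,57.5,0,0,0,0],
])

```text
clock: 39.7
position: [0.5163, 0.1144, 0.2231]
ee_rot: [0.707, 0.001, 0.707, -0.001]
wrist_force: [0.6, 0.5, -1.9]
gripper_width: 0.0326
```

>>> carry_out([
  [0,-45,11.5,0,0,0,0],
  [0,-75,19,0,0,0,0],
  [0,-92,23.5,0,0,0,0],
  [0,-92,23.5,0,0,0,0],
  [0,-92,23.5,0,0,0,0],
])

```text
clock: 40.2
position: [0.5391, 0.0241, 0.2228]
ee_rot: [0.707, 0.002, 0.707, -0.001]
wrist_force: [0.1, 0.1, -2.4]
gripper_width: 0.0327
```

>>> carry_out([
  [20,0,0,0,0,0,0],
  [45,0,0,0,0,0,0],
  [65,0,0,0,0,0,0],
  [82,0,0,0,0,0,0],
  [82,0,0,0,0,0,0],
])

```text
clock: 40.7
position: [0.5371, 0.0256, 0.1388]
ee_rot: [0.705, 0.001, 0.709, -0.0]
wrist_force: [-0.5, 0.9, -1.8]
gripper_width: 0.0327
```

>>> carry_out([
  [0,0,0,0,0,0,0],
  [0,0,0,0,0,0,0],
  [0,0,0,0,0,0,0],
])

```text
clock: 41.0
position: [0.5403, 0.0242, 0.1421]
ee_rot: [0.708, 0.001, 0.706, -0.001]
wrist_force: [0.1, -0.6, -1.3]
gripper_width: 0.0322
```

Expected contact is near z = 136; lowering in steps.

>>> carry_out([
  [1,0,0,0,0,0,0],
  [2,0,0,0,0,0,0],
  [3,0,0,0,0,0,0],
  [3,0,0,0,0,0,0],
])

```text
clock: 41.4
position: [0.5394, 0.0239, 0.1378]
ee_rot: [0.707, 0.002, 0.707, -0.001]
wrist_force: [-0.3, -0.2, -1.3]
gripper_width: 0.0329
```

>>> carry_out([
  [1,0,0,0,0,0,0],
  [1,0,0,0,0,0,0],
  [1,0,0,0,0,0,0],
])

```text
clock: 41.7
position: [0.5395, 0.0239, 0.1369]
ee_rot: [0.707, 0.001, 0.707, -0.001]
wrist_force: [0.2, 0.1, -1.0]
gripper_width: 0.0325
```

>>> carry_out([
  [1,0,0,0,0,0,0],
  [1,0,0,0,0,0,0],
  [1,0,0,0,0,0,0],
])

```text
clock: 42.0
position: [0.5401, 0.0239, 0.1366]
ee_rot: [0.708, 0.001, 0.707, -0.002]
wrist_force: [-0.7, 0.1, 5.1]
gripper_width: 0.033
```

>>> carry_out([
  [0,0,0,0,0,0,45],
  [0,0,0,0,0,0,60],
  [0,0,0,0,0,0,60],
  [-10,0,0,0,0,0,60],
  [-50,0,0,0,0,0,60],
])

```text
clock: 42.5
position: [0.5364, 0.0242, 0.1833]
ee_rot: [0.704, 0.002, 0.71, -0.001]
wrist_force: [-0.3, -0.2, 0.4]
gripper_width: 0.0513
```

>>> carry_out([
  [-40,0,0,0,0,0,60],
  [-40,45,0,0,0,0,60],
  [-40,90,0,0,0,0,60],
  [-40,135,0,0,0,0,60],
  [-40,180,1,0,0,0,60],
])

```text
clock: 43.0
position: [0.5412, 0.2055, 0.227]
ee_rot: [0.707, 0.002, 0.707, -0.002]
wrist_force: [1.8, 0.5, -0.2]
gripper_width: 0.0511
```

>>> carry_out([
  [0,45,0,0,0,0,60],
  [0,90,0,0,0,0,60],
  [0,135,1,0,0,0,60],
  [0,158.5,1,0,0,0,60],
  [0,158.5,1,0,0,0,60],
])

```text
clock: 43.5
position: [0.5422, 0.3658, 0.2261]
ee_rot: [0.707, 0.0, 0.707, 0.0]
wrist_force: [0.4, 0.2, 0.0]
gripper_width: 0.0512
```

>>> carry_out([
  [0,0,0,0,0,0,60],
  [0,0,0,0,0,0,60],
  [0,0,0,0,0,0,60],
  [0,0,0,0,0,0,60],
])

```text
clock: 43.9
position: [0.5432, 0.3613, 0.2263]
ee_rot: [0.707, 0.002, 0.707, -0.002]
wrist_force: [0.0, -0.7, 0.1]
gripper_width: 0.0509
```

Run:
```python
from m import *
s=arm.sense();print(np.round(s['position'],4),np.round(rot(s['ee_rot'])[:,1:],4).tolist(),s['gripper_width'])
f=cam('wrist')
for e in blobs(f,'blue'): print('blu',np.round(e[0],1),np.round(e[1],1),atz(f,e[0],.152))
print(proj(f,(*s['position'][:2],.152)))
f=cam('scene')
for c in('red','yellow'):
  for e in blobs(f,c): print(c,np.round(e[0],1),np.round(e[1],1),'cap@',np.round(atz(f,e[0],.138),4),'co@',np.round(atz(f,e[0],.006),4))
```

```text
[0.5432 0.3613 0.2263] [[0.0057, 1.0], [1.0, -0.0057], [0.0, 0.0001]] 0.050943667848829165
blu [325.  199.4] [47.9 49.2] [0.5477072  0.36602467 0.152     ]
[318.64070665 205.82409061]
red [206.7 254.3] [18.1 21.5] cap@ [ 0.7018 -0.176   0.138 ] co@ [ 0.6431 -0.2076  0.006 ]
red [285.6 231.1] [26.3 30. ] cap@ [ 0.6514 -0.0338  0.138 ] co@ [ 0.5846 -0.0426  0.006 ]
red [281.7 199.7] [18.6 22.1] cap@ [ 0.5833 -0.0444  0.138 ] co@ [ 0.5057 -0.055   0.006 ]
red [219.1 129.1] [14.8 19.5] cap@ [ 0.412  -0.1862  0.138 ] co@ [ 0.307  -0.2194  0.006 ]
red [249.3 114.1] [12.7 13.4] cap@ [ 0.3696 -0.1254  0.138 ] co@ [ 0.2578 -0.1489  0.006 ]
yellow [314.8 213.4] [26.1 29.7] cap@ [0.6125 0.0203 0.138 ] co@ [0.5395 0.0201 0.006 ]
yellow [313.5 183.4] [18.9 21.1] cap@ [0.5448 0.0167 0.138 ] co@ [0.461  0.0159 0.006 ]
```

Run:
```python
from m import *
import pickle
a=pickle.load(open('scene.pkl','rb'))
for c in('red','yellow','blue'):
  for e in blobs(a,c): print(c,np.round(e[0],1),np.round(e[1],1),'cap@',np.round(atz(a,e[0],.138),4),'co@',np.round(atz(a,e[0],.006),4))
f=cam('scene');g=cam('top')
# predicted cap silhouettes for bottle upright on coaster centre vs masks (lit hue only)
def fit(f,c,z0,x0):
    p=cv2.cvtColor(f['pixels'],cv2.COLOR_RGB2HSV).astype(int);H,S,V=p[...,0],p[...,1],p[...,2]
    m={'red':((H<8)|(H>172))&(S>170)&(V>70),'yellow':(H>22)&(H<34)&(S>170)&(V>60),'blue':(H>105)&(H<118)&(S>170)&(V>70)}[c]
    m=cv2.resize(m.astype('uint8')*255,None,fx=4,fy=4,interpolation=cv2.INTER_LINEAR)>127
    th=np.linspace(0,6.28,40);best=None
    for dx in np.arange(-10,11,1):
        for dy in np.arange(-10,11,1):
            P=np.array([proj(f,(x0[0]+dx/1e3+.018*np.cos(t),x0[1]+dy/1e3+.018*np.sin(t),z0+z)) for t in th[::2] for z in(.112,.142)])
            h=cv2.convexHull(((P+.5)*4-.5).astype(np.float32)).astype(int)
            q=np.zeros(m.shape,'uint8');cv2.fillConvexPoly(q,h,1)
            r=cv2.dilate(q,np.ones((9,9)))-q
            s=m[q>0].mean()-m[r>0].mean()
            if best is None or s>best[0]: best=(s,dx,dy)
    return np.round([best[0],x0[0]*1e3+best[1],x0[1]*1e3+best[2]],2)
for n,F in(('init',a),('now',f)):
    print(n,'red',fit(F,'red',.006,(.584,-.042)),'yel',fit(F,'yellow',.006,(.539,.021)))
print('init blue',fit(a,'blue',.006,(.597,.075)))
pickle.dump(g,open('t9.pkl','wb'))
save(g,'t9.png',(265,140,385,245),5.5)
```

```text
red [206.5 254. ] [17.4 21.3] cap@ [ 0.7011 -0.1765  0.138 ] co@ [ 0.6422 -0.2081  0.006 ]
red [285.5 231. ] [26.6 29.8] cap@ [ 0.651  -0.0339  0.138 ] co@ [ 0.5842 -0.0428  0.006 ]
red [281.1 199.3] [18.2 21.3] cap@ [ 0.5824 -0.0457  0.138 ] co@ [ 0.5046 -0.0565  0.006 ]
red [219.  128.7] [14.7 18.4] cap@ [ 0.4107 -0.1865  0.138 ] co@ [ 0.3055 -0.2197  0.006 ]
yellow [315.5 182.2] [18.3 21.4] cap@ [0.5418 0.0206 0.138 ] co@ [0.4576 0.0205 0.006 ]
blue [282. 343.] [61.9 62.6] cap@ [ 0.8606 -0.0307  0.138 ] co@ [ 0.8272 -0.0391  0.006 ]
blue [342.4 204.3] [17.1 18.3] cap@ [0.5913 0.0732 0.138 ] co@ [0.5149 0.0814 0.006 ]
blue [157.5 192. ] [ 82.6 108.3] cap@ [ 0.5703 -0.2902  0.138 ] co@ [ 0.4906 -0.34    0.006 ]
init red [  0.77 582.   -45.  ] yel [  0.85 539.    21.  ]
now red [  0.84 582.   -44.  ] yel [  0.83 543.    17.  ]
init blue [  0.88 594.    73.  ]
```

View pics/t9.png

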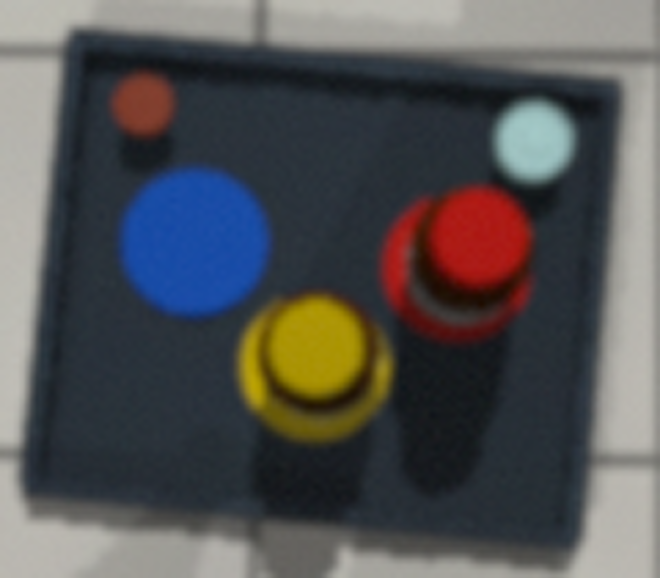

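Red sits on its coaster (top crop cap (482,237), same as at the start). Yellow's cap has moved to (316,345) from (306,356), so it is about 5 mm off centre. I'll correct it after blue, for which I first centre the tool properly.

>>> carry_out([
  [25,3,4.5,0,0,0,60],
  [50,3,4.5,0,0,0,60],
  [75,3,4.5,0,0,0,60],
  [88,3,4.5,0,0,0,60],
  [88,3,4.5,0,0,0,60],
])

```text
clock: 44.6
position: [0.5461, 0.3646, 0.1358]
ee_rot: [0.706, 0.001, 0.708, -0.002]
wrist_force: [-0.1, -0.2, -0.5]
gripper_width: 0.0511
```

>>> carry_out([
  [0,0,0,0,0,0,50],
  [0,0,0,0,0,0,46],
  [0,0,0,0,0,0,42],
  [0,0,0,0,0,0,30],
  [0,0,0,0,0,0,0],
])

```text
clock: 45.1
position: [0.5485, 0.366, 0.1401]
ee_rot: [0.708, 0.002, 0.706, -0.001]
wrist_force: [0.4, -0.5, 5.6]
gripper_width: 0.0325
```

>>> carry_out([
  [0,0,0,0,0,0,0],
  [0,0,0,0,0,0,0],
  [0,0,0,0,0,0,0],
])

```text
clock: 45.4
position: [0.5484, 0.366, 0.1401]
ee_rot: [0.708, 0.002, 0.706, -0.001]
wrist_force: [-1.1, -0.8, 6.8]
gripper_width: 0.0328
```

>>> carry_out([
  [-5,0,0,0,0,0,0],
  [-15,0,0,0,0,0,0],
  [-35,0,0,0,0,0,0],
  [-60,0,0,0,0,0,0],
  [-85,0,0,0,0,0,0],
])

```text
clock: 45.9
position: [0.547, 0.3652, 0.2238]
ee_rot: [0.707, 0.001, 0.708, -0.002]
wrist_force: [0.5, -0.4, -3.3]
gripper_width: 0.0325
```

Run:
```python
from m import *
s=arm.sense();print(np.round(s['position'],4),np.round(rot(s['ee_rot'])[:,1:],4).tolist(),s['gripper_width'],s['wrist_force'])
f=cam('wrist');p=cv2.cvtColor(f['pixels'],cv2.COLOR_RGB2HSV).astype(int);m=(p[...,0]>105)&(p[...,0]<122)&(p[...,1]>150)&(p[...,2]>60)
n,l,st,c=cv2.connectedComponentsWithStats(m.astype('uint8'));print(st[1:][st[1:,4]>100])
```

```text
[0.547  0.3652 0.2238] [[0.0041, 1.0], [1.0, -0.0041], [-0.0006, -0.0011]] 0.0324733471306159 [ 0.53953214 -0.4310399  -3.30454196]
[[ 283  210   71   86 4517]]
```

>>> carry_out([
  [0,-45,7.5,0,0,0,0],
  [0,-90,15,0,0,0,0],
  [0,-135,22.5,0,0,0,0],
  [0,-180,30,0,0,0,0],
  [0,-225,37.5,0,0,0,0],
])

```text
clock: 46.45
position: [0.5838, 0.1385, 0.2227]
ee_rot: [0.707, 0.001, 0.707, -0.001]
wrist_force: [0.4, -0.3, -2.3]
gripper_width: 0.0325
```

>>> carry_out([
  [0,-45,8,0,0,0,0],
  [0,-62,11.5,0,0,0,0],
  [0,-62,11.5,0,0,0,0],
  [0,-62,11.5,0,0,0,0],
  [0,-62,11.5,0,0,0,0],
])

```text
clock: 46.95
position: [0.5949, 0.0795, 0.2228]
ee_rot: [0.707, 0.001, 0.707, -0.001]
wrist_force: [-0.6, 0.7, -3.8]
gripper_width: 0.0323
```

>>> carry_out([
  [20,0,0,0,0,0,0],
  [45,0,0,0,0,0,0],
  [65,0,0,0,0,0,0],
  [82,0,0,0,0,0,0],
  [82,0,0,0,0,0,0],
])

```text
clock: 47.45
position: [0.5933, 0.0799, 0.1388]
ee_rot: [0.706, 0.001, 0.709, -0.001]
wrist_force: [0.1, -0.5, -2.4]
gripper_width: 0.0324
```

>>> carry_out([
  [1,0,0,0,0,0,0],
  [2,0,0,0,0,0,0],
  [3,0,0,0,0,0,0],
  [3,0,0,0,0,0,0],
])

```text
clock: 47.85
position: [0.5956, 0.0783, 0.1386]
ee_rot: [0.707, 0.001, 0.707, -0.001]
wrist_force: [-0.7, 0.2, -2.8]
gripper_width: 0.0325
```

>>> carry_out([
  [1,0,0,0,0,0,0],
  [1,0,0,0,0,0,0],
  [1,0,0,0,0,0,0],
])

```text
clock: 48.15
position: [0.5954, 0.0781, 0.1372]
ee_rot: [0.707, 0.002, 0.707, -0.001]
wrist_force: [0.0, -1.0, -2.6]
gripper_width: 0.0325
```

>>> carry_out([
  [1,0,0,0,0,0,0],
  [1,0,0,0,0,0,0],
  [1,0,0,0,0,0,0],
])

```text
clock: 48.45
position: [0.5957, 0.0781, 0.1371]
ee_rot: [0.708, 0.001, 0.707, -0.002]
wrist_force: [-1.2, -0.8, 6.6]
gripper_width: 0.0327
```

>>> carry_out([
  [0.5,0,0,0,0,0,0],
  [0.5,0,0,0,0,0,0],
  [0.5,0,0,0,0,0,0],
])

```text
clock: 48.75
position: [0.5959, 0.0781, 0.1371]
ee_rot: [0.708, 0.001, 0.706, -0.002]
wrist_force: [-2.5, -0.5, 8.2]
gripper_width: 0.0324
```

>>> carry_out([
  [-1,0,0,0,0,0,20],
  [-1,0,0,0,0,0,45],
  [-1,0,0,0,0,0,60],
  [-1,0,0,0,0,0,60],
  [-20,0,0,0,0,0,60],
])

```text
clock: 49.25
position: [0.5933, 0.0782, 0.1531]
ee_rot: [0.705, 0.001, 0.709, -0.001]
wrist_force: [-0.1, -0.5, -0.0]
gripper_width: 0.0514
```

>>> carry_out([
  [-30,0,0,0,0,0,60],
  [-70,0,0,0,0,0,60],
  [-70,45,0,0,0,0,60],
  [-70,90,0,0,0,0,60],
  [-70,135,0,0,0,0,60],
])

```text
clock: 49.75
position: [0.5962, 0.2143, 0.226]
ee_rot: [0.708, 0.002, 0.707, -0.002]
wrist_force: [1.2, 0.8, -0.6]
gripper_width: 0.0512
```

>>> carry_out([
  [0,45,0,0,0,0,60],
  [0,90,0,0,0,0,60],
  [0,135,0,0,0,0,60],
])

```text
clock: 50.05
position: [0.5962, 0.3501, 0.2253]
ee_rot: [0.707, 0.001, 0.707, -0.001]
wrist_force: [0.6, -0.3, -0.3]
gripper_width: 0.0511
```

```bash
cat >> m.py <<'E'
def mask(f,c):
    p=cv2.cvtColor(f['pixels'],cv2.COLOR_RGB2HSV).astype(int);H,S,V=p[...,0],p[...,1],p[...,2]
    m={'red':((H<8)|(H>172))&(S>170)&(V>70),'yellow':(H>22)&(H<34)&(S>170)&(V>60),'blue':(H>105)&(H<118)&(S>170)&(V>70)}[c]
    return cv2.resize(m.astype('uint8')*255,None,fx=4,fy=4,interpolation=cv2.INTER_LINEAR)>127
def poly(f,pts,shape):
    P=np.array([proj(f,x) for x in pts]);q=np.zeros(shape,'uint8')
    cv2.fillConvexPoly(q,cv2.convexHull(((P+.5)*4-.5).astype(np.float32)).astype(int),1);return q
TH=np.linspace(0,6.28,20)
def cyl(x,y,r,z): return [(x+r*np.cos(t),y+r*np.sin(t),k) for t in TH for k in z]
def fit(f,c,x0,z0=.006):
    m=mask(f,c);best=None
    for dx in range(-9,10):
        for dy in range(-9,10):
            q=poly(f,cyl(x0[0]+dx/1e3,x0[1]+dy/1e3,.018,(z0+.112,z0+.142)),m.shape)
            r=cv2.dilate(q,np.ones((9,9)))-q;s=m[q>0].mean()-m[r>0].mean()
            if best is None or s>best[0]: best=(s,dx,dy)
    return np.round([best[0],x0[0]*1e3+best[1],x0[1]*1e3+best[2]],2)
C={'red':(.584,-.042),'yellow':(.5395,.021),'blue':(.595,.076)}
E
python3 - <<'E'
from m import *
import pickle
s=arm.sense();print(s['clock'],np.round(s['position'],4))
a=pickle.load(open('scene.pkl','rb'));f=cam('scene');b=pickle.load(open('top.pkl','rb'));g=cam('top')
for c in C:
    print(c,'scene init',fit(a,c,C[c]),'now',fit(f,c,C[c]),'top init',fit(b,c,C[c]),'now',fit(g,c,C[c]))
    for n in('scene6','top6'):
        h=pickle.load(open(n+'.pkl','rb'));u=proj(h,(*C[c],.006))
        for e in blobs(h,c):
            if np.hypot(*(np.array(e[0])-u))<15: print('  coaster',n,np.round(atz(h,e[0],.006)*1000,1)[:2])
h=pickle.load(open('t9.pkl','rb'))
print([np.round(atz(h,e[0],.006)*1000,1) for e in blobs(h,'blue') if np.hypot(*(np.array(e[0])-proj(h,(*C['blue'],.006))))<15])
E
```

```text
50.05 [0.5962 0.3501 0.2253]
red scene init [  0.76 583.   -45.  ] now [  0.84 582.   -44.  ] top init [ 5.50e-01  5.84e+02 -4.70e+01] now [ 5.50e-01  5.84e+02 -4.50e+01]
  coaster scene6 [583.9 -42.3]
yellow scene init [  0.85 539.5   21.  ] now [  0.83 542.5   17.  ] top init [4.700e-01 5.375e+02 2.000e+01] now [5.200e-01 5.405e+02 1.600e+01]
  coaster scene6 [539.1  20.1]
blue scene init [  0.89 593.    73.  ] now [  0.89 592.    75.  ] top init [  0.9 598.   74. ] now [  0.91 597.    76.  ]
  coaster scene6 [593.8  74.8]
[array([595.4,  76.2,   6. ])]
```

>>> carry_out([
  [0,-45,-7,0,0,0,60],
  [0,-90,-14,0,0,0,60],
  [0,-135,-21,0,0,0,60],
  [0,-180,-28,0,0,0,60],
  [0,-225,-35,0,0,0,60],
])

```text
clock: 50.65
position: [0.5598, 0.1212, 0.2254]
ee_rot: [0.707, 0.001, 0.707, -0.002]
wrist_force: [1.0, -0.7, -0.1]
gripper_width: 0.0511
```

>>> carry_out([
  [0,-45,-7,0,0,0,60],
  [0,-90,-14,0,0,0,60],
  [0,-104,-16,0,0,0,60],
  [0,-104,-16,0,0,0,60],
  [0,-104,-16,0,0,0,60],
])

```text
clock: 51.15
position: [0.5441, 0.0196, 0.2255]
ee_rot: [0.707, 0.002, 0.707, -0.001]
wrist_force: [0.0, 0.5, -0.6]
gripper_width: 0.051
```

>>> carry_out([
  [0,0,0,0,0,0,60],
  [0,0,0,0,0,0,60],
  [0,0,0,0,0,0,60],
])

```text
clock: 51.45
position: [0.5441, 0.0205, 0.2254]
ee_rot: [0.707, 0.001, 0.707, -0.001]
wrist_force: [0.3, -0.2, -0.3]
gripper_width: 0.0516
```

Run:
```python
from m import *
s=arm.sense();print(np.round(s['position'],4),s['wrist_force'])
f=cam('wrist');print('cap',fit(f,'yellow',(.543,.019)),'red',fit(f,'red',(.583,-.042)))
```

```text
[0.5441 0.0205 0.2254] [ 0.27131224 -0.19894786 -0.31417844]
cap [  0.81 540.    18.  ] red [  0.61 583.   -42.  ]
```

>>> carry_out([
  [25,-1,-2,0,0,0,60],
  [50,-1,-2,0,0,0,60],
  [75,-1,-2,0,0,0,60],
  [90,-1,-2,0,0,0,60],
  [90,-1,-2,0,0,0,60],
])

```text
clock: 52.0
position: [0.5402, 0.019, 0.1332]
ee_rot: [0.705, 0.001, 0.709, -0.001]
wrist_force: [0.4, 0.7, -0.2]
gripper_width: 0.0512
```

>>> carry_out([
  [0,0,0,0,0,0,50],
  [0,0,0,0,0,0,46],
  [0,0,0,0,0,0,42],
  [0,0,0,0,0,0,30],
  [0,0,0,0,0,0,0],
])

```text
clock: 52.5
position: [0.5429, 0.0184, 0.1371]
ee_rot: [0.708, 0.001, 0.706, -0.002]
wrist_force: [-1.4, -0.1, 5.6]
gripper_width: 0.0324
```

>>> carry_out([
  [0,0,0,0,0,0,0],
  [0,0,0,0,0,0,0],
  [-5,0,0,0,0,0,0],
  [-10,0,0,0,0,0,0],
  [-10,0,0,0,0,0,0],
])

```text
clock: 53.0
position: [0.5426, 0.0184, 0.1464]
ee_rot: [0.708, 0.001, 0.707, -0.002]
wrist_force: [0.5, -0.8, -2.0]
gripper_width: 0.0327
```

>>> carry_out([
  [0,2,-1,0,0,0,0],
  [0,4,-2.5,0,0,0,0],
  [0,4,-2.5,0,0,0,0],
  [3,4,-2.5,0,0,0,0],
  [6,4,-2.5,0,0,0,0],
])

```text
clock: 53.5
position: [0.5395, 0.0225, 0.1392]
ee_rot: [0.707, 0.001, 0.707, -0.001]
wrist_force: [0.3, 0.5, -2.6]
gripper_width: 0.0325
```

>>> carry_out([
  [0,0,0,0,0,0,0],
  [1,0,0,0,0,0,0],
  [1,0,0,0,0,0,0],
  [1,0,0,0,0,0,0],
])

```text
clock: 53.9
position: [0.5396, 0.0224, 0.1385]
ee_rot: [0.707, 0.001, 0.707, -0.002]
wrist_force: [-0.1, -0.5, -1.4]
gripper_width: 0.0326
```

>>> carry_out([
  [1,0,0,0,0,0,0],
  [1,0,0,0,0,0,0],
  [1,0,0,0,0,0,0],
])

```text
clock: 54.2
position: [0.5395, 0.0224, 0.1375]
ee_rot: [0.707, 0.001, 0.707, -0.001]
wrist_force: [-0.4, 0.4, -1.4]
gripper_width: 0.0323
```

>>> carry_out([
  [1,0,0,0,0,0,0],
  [1,0,0,0,0,0,0],
  [1,0,0,0,0,0,0],
])

```text
clock: 54.5
position: [0.5398, 0.0224, 0.1372]
ee_rot: [0.707, 0.001, 0.707, -0.001]
wrist_force: [-1.4, -0.5, 5.2]
gripper_width: 0.0322
```

>>> carry_out([
  [-0.5,0,0,0,0,0,20],
  [-0.5,0,0,0,0,0,45],
  [-0.5,0,0,0,0,0,60],
  [-0.5,0,0,0,0,0,60],
  [-20,0,0,0,0,0,60],
])

```text
clock: 55.0
position: [0.5376, 0.0226, 0.1543]
ee_rot: [0.705, 0.002, 0.709, -0.001]
wrist_force: [0.0, -0.2, 0.5]
gripper_width: 0.0513
```

>>> carry_out([
  [-30,0,0,0,0,0,60],
  [-70,0,0,0,0,0,60],
  [-70,0,0,0,0,0,60],
  [-70,0,0,0,0,0,60],
])

```text
clock: 55.4
position: [0.5403, 0.0223, 0.2273]
ee_rot: [0.708, 0.001, 0.706, -0.002]
wrist_force: [-0.8, -0.1, -1.5]
gripper_width: 0.0512
```

Run:
```python
from m import *
s=arm.sense();print(np.round(s['position'],4),s['wrist_force'])
f=cam('wrist');print('cap',fit(f,'yellow',(.541,.019)))
```

```text
[0.5403 0.0223 0.2273] [-0.78064298 -0.11544356 -1.45610894]
cap [  0.86 537.    22.  ]
```

>>> carry_out([
  [0,45,0,0,0,0,60],
  [0,90,0,0,0,0,60],
  [0,135,0,0,0,0,60],
  [0,180,0,0,0,0,60],
  [0,225,0,0,0,0,60],
])

```text
clock: 55.95
position: [0.5393, 0.2488, 0.2246]
ee_rot: [0.706, 0.001, 0.708, -0.002]
wrist_force: [0.5, 0.2, -0.0]
gripper_width: 0.0514
```

>>> carry_out([
  [0,45,0,0,0,0,60],
  [0,90,0,0,0,0,60],
  [0,90,0,0,0,0,60],
])

```text
clock: 56.25
position: [0.5391, 0.3422, 0.2239]
ee_rot: [0.706, -0.001, 0.708, 0.001]
wrist_force: [0.6, -0.7, 0.4]
gripper_width: 0.0513
```

Run:
```python
from m import *
import pickle
s=arm.sense();print(s['clock'],np.round(s['position'],4))
f=cam('scene');g=cam('top');pickle.dump(f,open('sf.pkl','wb'))
for c in C: print(c,'scene',fit(f,c,C[c]),'top',fit(g,c,C[c]))
im=np.hstack([cv2.resize(f['pixels'][130:290,110:390],(525,300)),cv2.resize(g['pixels'][140:245,265:385],(275,300))]);cv2.imwrite('pics/end.png',im[:,:,::-1])
```

```text
56.25 [0.5391 0.3422 0.2239]
red scene [  0.86 582.   -44.  ] top [  0.62 585.   -45.  ]
yellow scene [  0.84 539.5   21.  ] top [4.600e-01 5.365e+02 2.000e+01]
blue scene [  0.89 592.    75.  ] top [  0.91 597.    76.  ]
```

Run:
```python
from h import *
import pickle
a=pickle.load(open('scene.pkl','rb'))['pixels'].astype(int);f=pickle.load(open('sf.pkl','rb'))['pixels'].astype(int);c=cam('scene')['pixels'].astype(int)
for n,(x0,y0,x1,y1) in dict(flask=(340,130,375,178),purp1=(205,115,245,175),purp2=(195,240,235,295),jar=(258,238,280,262),stub=(342,248,362,266)).items():
    print(n,abs(a[y0:y1,x0:x1]-f[y0:y1,x0:x1]).mean())
print('still',abs(f-c).mean(), 'pan rim', f[176:190,136:158].max())
arm.finish_job()
```

```text
flask 7.220833333333333
purp1 6.070416666666667
purp2 8.318484848484848
jar 4.907828282828283
stub 3.560185185185185
still 1.1774986979166666 pan rim 178
the job is handed in; nothing more can be done
```

The job is handed in at about 56 s of the 152 s allowed. All three bottles went to the board, the crucible went on the balance pan, and then each bottle went back to the coaster of its colour.

- **Crucible:** after release it stood upright, with its rim within about 1 px (roughly 2 mm) of where a centred rim should appear. I did not measure it again after that.
- **Blue and red bottles:** the last camera fits put blue about 1–2 mm and red about 2–3 mm from the centre of their coasters.
- **Yellow bottle:** it first landed about 5 mm off centre, so I regripped it and moved it over. The scene camera now puts it about 1 mm off, and the wrist camera about 2 mm off.
- **Camera disagreement:** the cameras differ from each other by 2–5 mm in absolute position (5 mm for blue), so I compared each bottle with its coaster in the same view where I could.
- **Force slip:** one board placement, the red bottle, pressed to about 22 N before I backed off. That is still under the 40 N limit.
- **Flask and look-alikes:** I last checked these only by comparing the start and end images. The differences were small (mean 4–8 grey levels), which fits lighting and shadow rather than movement.
- **Not checked by eye:** the final overview picture was refused because I had reached the 16-picture limit, so the final state rests on these numeric checks.

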